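# Set out the bead stall's display racks by colour

### The job

Set out the bead display: every wooden paddle that is here is to stand upright in a slot of a display rack, handle up, one paddle a slot and right down in it: red-bead paddles in the rack with the red jar behind it, black-bead paddles in the rack with the black jar behind it, and any paddle left standing in the wrong rack is to be moved over. Once they all stand, swing the display light's lever fully over, away from you, to switch it on; leave the jars and the other things around where they are.

Things in the scene. Friction and masses are not known exactly. Their poses are not given: they have to be found in the camera images.
- rack_l: fixed wooden three-tier rack to the robot's left; 156 mm deep (x), 104 wide (y). Origin: centre of its footprint, on the table; x points away from the robot, up the tiers, y along the slots. Walls, as heights above the table: before the near slot 42 mm, between near and middle 62, between middle and far 82, behind the far slot 82.
- rack_r: fixed wooden three-tier rack to the robot's right; 156 mm deep (x), 104 wide (y). Origin: centre of its footprint, on the table; x points away from the robot, up the tiers, y along the slots. Walls, as heights above the table: before the near slot 42 mm, between near and middle 62, between middle and far 82, behind the far slot 82.
- jar_red: closed jar of red beads, red lid, 60 mm across, 88 mm high, standing just behind (about 120 mm beyond the origin of) one of the two racks: red paddles belong in that rack. Origin: centre of its underside. Must stay where it is.
- jar_black: closed jar of black beads, black lid, 60 mm across, 88 mm high, standing just behind (about 120 mm beyond the origin of) one of the two racks: black paddles belong in that rack. Origin: centre of its underside. Must stay where it is.
- rack_l_slot0 (a point): near slot of rack_l: middle of the slot's floor, 12 mm above the table. The slot is 22 mm wide (along the rack's x), 92 mm long (along its y), closed at both ends, its lower wall 30 mm above its floor; holds one paddle. Axes as the rack's.
- rack_l_slot1 (a point): middle slot of rack_l: middle of the slot's floor, 32 mm above the table. The slot is 22 mm wide (along the rack's x), 92 mm long (along its y), closed at both ends, its lower wall 30 mm above its floor; holds one paddle. Axes as the rack's.
- rack_l_slot2 (a point): far slot of rack_l: middle of the slot's floor, 52 mm above the table. The slot is 22 mm wide (along the rack's x), 92 mm long (along its y), closed at both ends, its lower wall 30 mm above its floor; holds one paddle. Axes as the rack's.
- rack_r_slot0 (a point): near slot of rack_r: middle of the slot's floor, 12 mm above the table. The slot is 22 mm wide (along the rack's x), 92 mm long (along its y), closed at both ends, its lower wall 30 mm above its floor; holds one paddle. Axes as the rack's.
- rack_r_slot1 (a point): middle slot of rack_r: middle of the slot's floor, 32 mm above the table. The slot is 22 mm wide (along the rack's x), 92 mm long (along its y), closed at both ends, its lower wall 30 mm above its floor; holds one paddle. Axes as the rack's.
- rack_r_slot2 (a point): far slot of rack_r: middle of the slot's floor, 52 mm above the table. The slot is 22 mm wide (along the rack's x), 92 mm long (along its y), closed at both ends, its lower wall 30 mm above its floor; holds one paddle. Axes as the rack's.
- red_a: wooden paddle with a ring of red beads on both faces (look only). Board 75 mm wide (y), 85 tall (z), 16 thick (x); above it, centred, a handle tab 24 wide, 16 thick, 45 long (z = 85 to 130 mm); 0.11 kg. Origin: middle of the board's lower edge, mid-thickness; z runs up through the tab, x is the board's normal. At first lies flat on the table, tab roughly towards the robot. Can be absent.
- red_b: wooden paddle with a ring of red beads on both faces (look only). Board 75 mm wide (y), 85 tall (z), 16 thick (x); above it, centred, a handle tab 24 wide, 16 thick, 45 long (z = 85 to 130 mm); 0.11 kg. Origin: middle of the board's lower edge, mid-thickness; z runs up through the tab, x is the board's normal. At first lies flat on the table, tab roughly towards the robot. Can be absent.
- red_c: wooden paddle with a ring of red beads on both faces (look only). Board 75 mm wide (y), 85 tall (z), 16 thick (x); above it, centred, a handle tab 24 wide, 16 thick, 45 long (z = 85 to 130 mm); 0.11 kg. Origin: middle of the board's lower edge, mid-thickness; z runs up through the tab, x is the board's normal. At first stands in the middle slot of rack_l, rightly or wrongly. Can be absent.
- black_a: wooden paddle with a ring of black beads on both faces (look only). Board 75 mm wide (y), 85 tall (z), 16 thick (x); above it, centred, a handle tab 24 wide, 16 thick, 45 long (z = 85 to 130 mm); 0.11 kg. Origin: middle of the board's lower edge, mid-thickness; z runs up through the tab, x is the board's normal. At first lies flat on the table, tab roughly towards the robot. Can be absent.
- black_b: wooden paddle with a ring of black beads on both faces (look only). Board 75 mm wide (y), 85 tall (z), 16 thick (x); above it, centred, a handle tab 24 wide, 16 thick, 45 long (z = 85 to 130 mm); 0.11 kg. Origin: middle of the board's lower edge, mid-thickness; z runs up through the tab, x is the board's normal. At first lies flat on the table, tab roughly towards the robot. Can be absent.
- black_c: wooden paddle with a ring of black beads on both faces (look only). Board 75 mm wide (y), 85 tall (z), 16 thick (x); above it, centred, a handle tab 24 wide, 16 thick, 45 long (z = 85 to 130 mm); 0.11 kg. Origin: middle of the board's lower edge, mid-thickness; z runs up through the tab, x is the board's normal. At first stands in the far slot of rack_l, rightly or wrongly. Can be absent.
- light (a joint): toggle lever of the display light, on a grey block on the table at the left, between the lying paddles and the left rack; 0 = off (leaning about 0.5 rad towards the robot side), grows to 1.0 = fully on (leaning about 0.5 rad away from the robot); starts between 0 and 0.2; stays where it is left; a light push moves it.
- light_tip (a point): tip of that red lever; the lever is 80 mm long, pivots about the axis across its block, and swings along the block's x axis.
- light_base: grey block under the lever (fixed). Origin: centre of its underside; its x axis is the direction in which the lever swings to on.
- giftbox: white gift box, 55 mm cube with a gold band; origin at centre of underside. A bystander: leave alone.
- spool: blue thread spool, 48 mm across, 60 mm high; origin at centre of underside. A bystander: leave alone.
- mug: blue mug, 80 mm across, 90 mm high; origin at centre of underside. A bystander: leave alone.
Things that resemble listed ones, but are neither listed nor needed, are in the scene too. What is shaped like the black_a but purple or turquoise is not meant.

How it is judged:
By the outcome, as a careful person would: the job done as asked, in the order asked, and still so for the second after the job is handed in, with the robot touching nothing.
Of red_a, red_b, red_c, black_a, black_b, black_c only 5 to 6 are there at a start; the rules pass over those that are not, and their reading is None.
At some moment in a run one of red_a, red_b, black_a, black_b may be knocked a few centimetres aside while the robot is not near it.
It also fails if it takes over 210 s, if anything falls off the work surface, if the arm or the gripper's body presses on something with over 40 N, if the wrist force passes 120 N, or if a joint passes its speed limit or range.

### The arm

A 6-joint arm with a two-finger parallel gripper is mounted at the origin on the work surface. World frame = base frame: x ahead of the robot, y to its left, z up, the work surface at z = 0. Lengths are in m, angles in rad, forces in N, time in s.
With the tool pointing down it reaches from about 0.35 to 0.975 m from the base axis. Payload 4.9 kg.
Tool frame: the origin (TCP) lies at the very end of the fingers, on their centre line; the grasp point (between the pads) lies 19 mm behind it; z points along the fingers, y is the direction in which the jaws open and shut (so a half turn about z gives the same grasp; the last joint's range is limited). The gripper opens to 85 mm and grips with 20 to 120 N. Pads are 22 mm wide; open, the fingers measure 114 mm over their backs; the gripper's body (76 mm by 85 mm) begins 54 mm behind the grasp point. The pads swing forward as they close: fully open they stand 13 mm farther back than shut.
Start: joints at [-1.4, 0.053, 1.613, -0, 1.476, -0.119], TCP at [0.179, -0.599, 0.231] pointing down, gripper open.
Joint ranges: [-3.01, 3.01], [-1.01, 2.22], [0.06, 2.58], [-1.02, 4.17], [0.09, 2.62], [-3.14, 3.14]. Speed limits (rad/s): [2.57, 2.57, 3.14, 3.14, 3.14, 3.14].

### API

Orientations are given as a unit quaternion [x, y, z, w].
In Python, from station import robot, grab_frame, outline_of gives the robot as it stands.
- The arm moves only by the tool servo_tool, never from a script. Its argument "deltas" is a list of rows, each a list of 5 numbers: the finger opening in mm, from 0 to 85.4, then the shift along the tool's x, y, z in mm, then the turn about the tool's z in rad. In form: [[fingers, tx, ty, tz, roll], ...]. A call has 1 to 20 rows; each row is the pose to reach, as a shift and turn from the pose commanded when the call began, along the tool's axes at that moment; what a row does not reach only later rows make up. A row lasts 1/8 s, in which the tool goes at most 62.5 mm and 10.7 degrees, less where a joint would pass 70% of its speed; a pose out of reach is approached as far as the arm can. A call with a gripper value outside its range is refused whole. The fingers move at their own pace and stop on an object; "squeeze" is the grip in N (left out, the last holds). Time passes only in rows, so rows that repeat a pose let the fingers close. It gives the time, the measured TCP pose, the force and the opening at its end, in the units of the state.
- robot.sense(): the state, without advancing time (a new reading comes with each control period).
- grab_frame(name): name is "side" or "top"; returns a dict with "img" (384x512x3 uint8, red, green, blue), "fx", "fy", "cx", "cy" (pixels), "D" ([k1, k2, p1, p2, k3] as OpenCV has them; the pictures are not rectified), "view" (4x4, takes a point from world to camera coordinates). Camera axes: x right, y down, z forward; pixel columns grow to the right and rows downward; lengths in m; the calibration is good to about 2 mm. A picture is of the moment at which its call begins. There is no depth.
- robot.sign_off(): hands the job in, once; it reports no verdict.
Trained networks look in a picture, given as the dict that the camera call returned (one of the last four; its "shot" number tells which), for a name from the list of things; names that differ only in an ending like _2 or _b are one class to them, and where a whole thing is asked for, a point or a joint stands for the part that bears it (a point fixed in the world has none). Each returns a list of dicts, best first, with "conf" (0 to 1); they miss things now and then, are a little off and sometimes report something else, mostly with a low value. They report only what shows in the picture. A call takes as long as a camera call. They do not tell look-alikes from the thing itself.
- outline_of(thing, picture): "pixels" (384x512 bool, what is visible of it) and "centre" ([column, row] in pixels, amid what is visible of it).
The state is a dict: "time_s": time; "joints": joint angles; "dq": joint speeds; "joint_efforts": joint torques, N m; "position": TCP position; "ee_rot": TCP orientation; "wrist_force": force on the tool from outside, world axes, zero at the start; "torque": the same for the moment, N m; "gripper_width": finger opening in m.
Only numpy, scipy, OpenCV 4.12 (cv2) and the standard library are available. Lean on these libraries where they do the work, as an engineer would, in place of code of your own. Each camera call takes 0.05 s, during which the arm holds its last target.

## Working session

There is one attempt and no reset: what is moved stays moved. The work goes in short steps, Python scripts to look and compute and a tool call to move; the robot and the scene stay as the last step left them, time stands still between calls to the robot, and variables do not carry over. Pictures are saved under pics/ and viewed, and the job is handed in when it is done.

Besides the shell and the picture viewer there is one more tool, called after "Emit:" by a JSON object that holds its "name" and its "arguments". servo_tool: Moves the arm, as the interface text tells. Its arguments: {"type":"object","properties":{"deltas":{"type":"array","items":{"type":"array","items":{"type":"number"}}},"squeeze":{"type":"number"}},"required":["deltas"]}

```bash
mkdir -p pics; ls
python3 - <<'E'
from station import robot, grab_frame, outline_of
import cv2
for n in("side","top"):
    f=grab_frame(n); cv2.imwrite(f"pics/{n}0.png",f["img"][:,:,::-1])
    print(n,f["fx"],f["fy"],f["cx"],f["cy"],f["D"],f["view"])
print(robot.sense())
E
```

```text
pics
side 496.0183128918943 496.0183128918943 249.03328553818358 190.97653889052708 [-0.06686549  0.          0.          0.          0.        ] [[-0.78063579  0.62489215  0.01084268  0.45893338]
 [ 0.46751902  0.5953777  -0.65341515 -0.23494264]
 [-0.41476948 -0.50501009 -0.75692211  2.16991937]
 [ 0.          0.          0.          1.        ]]
top 450.93254992702254 450.93254992702254 253.747004710828 193.5708344130035 [-0.1054539  0.         0.         0.         0.       ] [[-0.02031033 -0.99979122 -0.0022386   0.01702172]
 [-0.97341395  0.02028533 -0.22815298  0.62896052]
 [ 0.22815076 -0.00245478 -0.97362272  1.27675418]
 [ 0.          0.          0.          1.        ]]
{'time_s': 0.1, 'joints': array([-1.39997503e+00,  5.33091845e-02,  1.61417671e+00,  1.76667934e-05,
        1.47600882e+00, -1.19036723e-01]), 'dq': array([-1.08141037e-03,  1.20580477e-04, -3.08094489e-03, -1.33315096e-03,
       -7.71812720e-04,  8.54540887e-05]), 'joint_efforts': array([ 1.19105338e-03, -3.94900954e+01, -3.71360600e+01,  1.51418899e-06,
        3.93377995e-03, -2.95636262e-07]), 'position': array([ 0.17851998, -0.59836311,  0.23016264]), 'ee_rot': array([ 9.89515836e-01,  1.44421281e-01, -1.58314937e-05, -9.50935117e-04]), 'wrist_force': array([ 0.19742357, -0.01427086,  0.41493501]), 'torque': array([-0.03016077,  0.05182159,  0.0081967 ]), 'gripper_width': 0.08522967388735155}
```

View pics/top0.png

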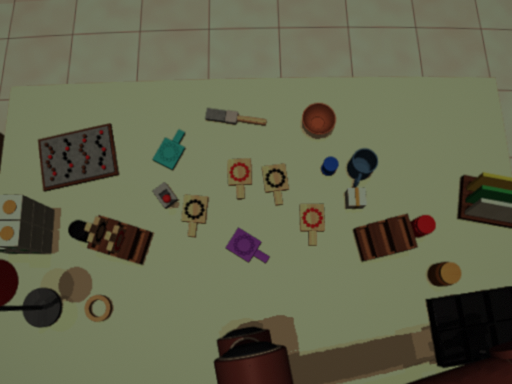

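View pics/side0.png

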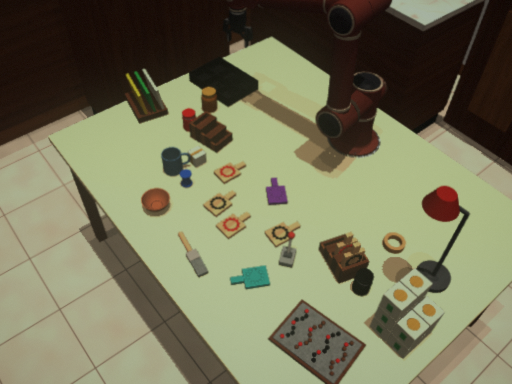

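Run:
```python
import cv2
a=cv2.imread("pics/top0.png");b=cv2.imread("pics/side0.png")
cl=lambda im,x,y,w,h,s: cv2.resize(im[y:y+h,x:x+w],None,fx=s,fy=s,interpolation=cv2.INTER_CUBIC)
import numpy as np
def br(i): return np.clip(i.astype(float)*1.8,0,255).astype('uint8')
l=cl(a,60,200,110,75,7);cv2.imwrite("pics/z1.png",br(l))
l=cl(a,340,200,110,75,7);cv2.imwrite("pics/z2.png",br(l))
l=cl(b,300,210,110,80,7);cv2.imwrite("pics/z3.png",br(l))
l=cl(b,160,90,110,80,7);cv2.imwrite("pics/z4.png",br(l))
```

```text
(no output)
```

View pics/z1.png

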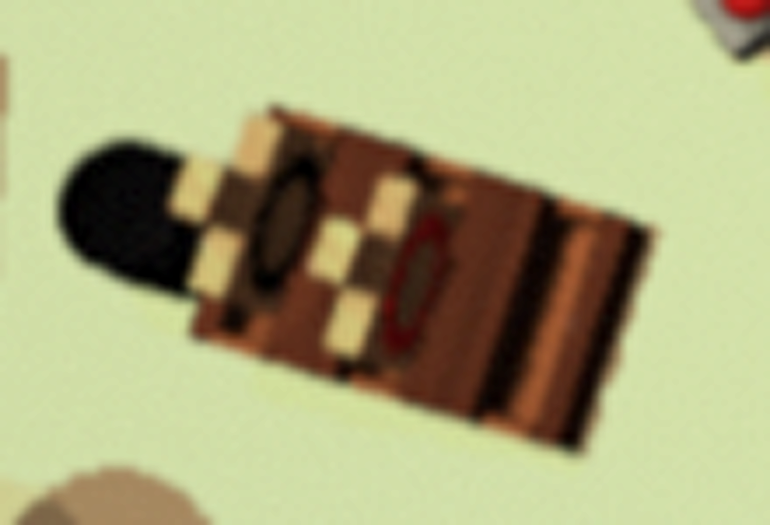

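View pics/z2.png

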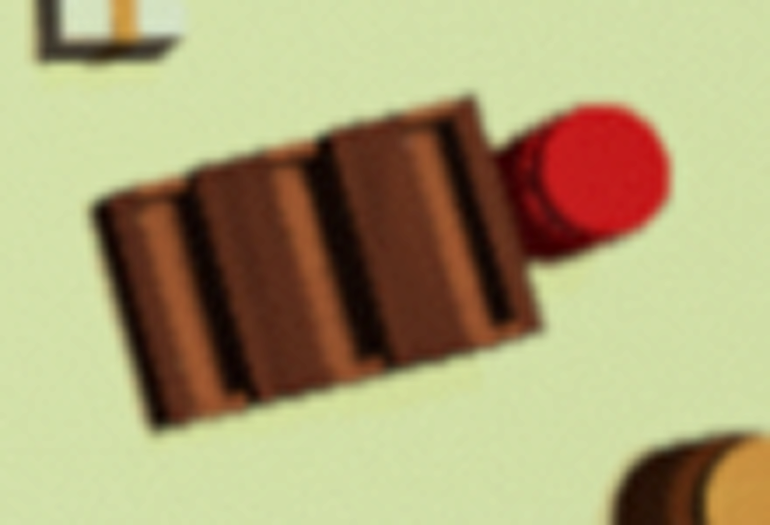

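View pics/z3.png

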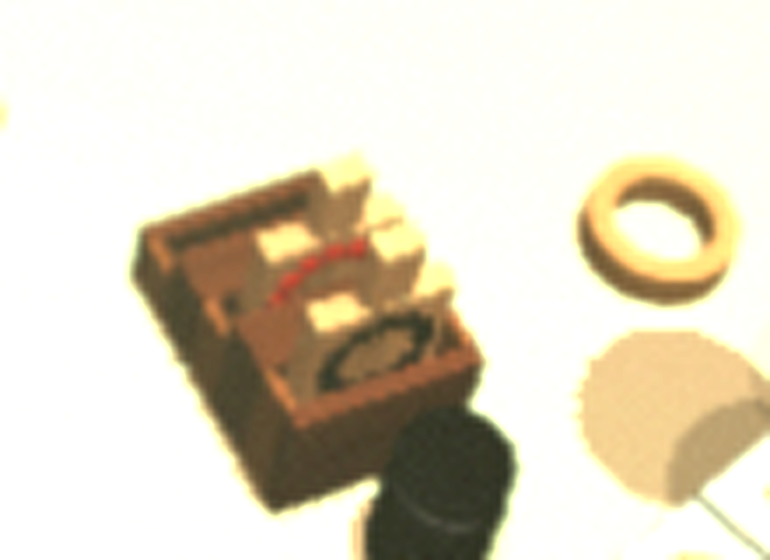

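View pics/z4.png

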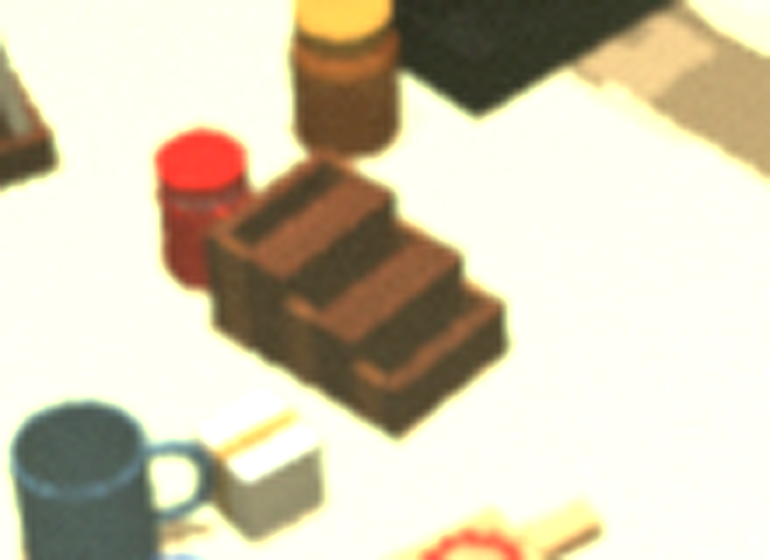

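```bash
cat > h.py <<'E'
import numpy as np, cv2
from scipy.optimize import minimize
from station import robot, grab_frame, outline_of
def proj(f,P):
    P=np.asarray(P,float).reshape(-1,3); V=np.asarray(f["view"])
    K=np.array([[f["fx"],0,f["cx"]],[0,f["fy"],f["cy"]],[0,0,1.]])
    p,_=cv2.projectPoints(P,cv2.Rodrigues(V[:3,:3])[0],V[:3,3],K,np.array(f["D"],float)); return p[:,0]
def unproj(f,px,z):
    V=np.asarray(f["view"]);K=np.array([[f["fx"],0,f["cx"]],[0,f["fy"],f["cy"]],[0,0,1.]])
    n=cv2.undistortPoints(np.array(px,float).reshape(-1,1,2),K,np.array(f["D"],float))[:,0]
    d=np.c_[n,np.ones(len(n))]@V[:3,:3]; c=-V[:3,:3].T@V[:3,3]
    return c+d*((z-c[2])/d[:,2:3])
def box(x0,x1,y0,y1,z0,z1): return np.array([[x,y,z] for x in(x0,x1) for y in(y0,y1) for z in(z0,z1)])
S=4
def render(f,boxes,T):
    m=np.zeros((384*S,512*S),np.uint8)
    for b in boxes:
        p=proj(f,b@T[:3,:3].T+T[:3,3]); p=(p+.5)*S-.5
        cv2.fillConvexPoly(m,cv2.convexHull(np.round(p*16).astype(np.int32)),255,cv2.LINE_AA,4)
    return cv2.resize(m,(512,384),interpolation=cv2.INTER_AREA)/255.
def T2(x,y,yaw,z=0):
    T=np.eye(4);c,s=np.cos(yaw),np.sin(yaw);T[:2,:2]=[[c,-s],[s,c]];T[:3,3]=x,y,z;return T
def fit(views,boxes,p0,z=0):
    # views: list of (frame,mask)
    def cost(p):
        T=T2(p[0]/1e3,p[1]/1e3,p[2]/100,z); c=0
        for f,m in views: c+=np.abs(cv2.GaussianBlur(render(f,boxes,T)-m,(0,0),1)).sum()/max(m.sum(),1)
        return c
    q=np.array([p0[0]*1e3,p0[1]*1e3,p0[2]*100])
    for st in (8,3):
        r=minimize(cost,q,method="Nelder-Mead",options=dict(initial_simplex=np.array([q]+[q+st*np.eye(3)[i] for i in range(3)]),xatol=.05,fatol=1e-4)); q=r.x
    return q[0]/1e3,q[1]/1e3,q[2]/100,r.fun
PAD=[box(-.0425,.0425,-.0375,.0375,0,.016),]  # set below
# lying paddle: local X along handle direction (tab), origin = board lower edge
LIE=[box(0,.085,-.0375,.0375,0,.016),box(.085,.130,-.012,.012,0,.016)]
RACK=[box(-.078,.0+.005,-.052,.052,0,.042),box(-.045,.078,-.052,.052,0,.062),box(.0+.01,.078,-.052,.052,0,.082)]
E
python3 - <<'E'
from h import *
F={n:grab_frame(n) for n in("side","top")}
import pickle
out={}
for n in("rack_l","rack_r","red_a","black_a","light","jar_red","jar_black"):
    for c in F:
        L=outline_of(n,F[c]); out[n,c]=L
        print(n,c,[(round(d["conf"],2),[int(v) for v in d["centre"]],int(d["pixels"].sum()),unproj(F[c],d["centre"],.01)[0][:2].round(3)) for d in L[:6]])
pickle.dump((F,out),open("f0.pkl","wb"))
E
```

```text
rack_l side [(0.95, [206, 131], 1120, array([ 0.491, -0.42 ])), (0.66, [336, 260], 966, array([0.519, 0.406]))]
rack_l top [(0.82, [126, 242], 1484, array([0.498, 0.401])), (0.75, [162, 191], 367, array([0.657, 0.291])), (0.68, [387, 234], 2115, array([ 0.504, -0.409])), (0.64, [313, 223], 802, array([ 0.545, -0.18 ]))]
rack_r side [(0.95, [206, 131], 1120, array([ 0.491, -0.42 ])), (0.66, [336, 260], 966, array([0.519, 0.406]))]
rack_r top [(0.82, [126, 242], 1484, array([0.498, 0.401])), (0.75, [162, 191], 367, array([0.657, 0.291])), (0.68, [387, 234], 2115, array([ 0.504, -0.409])), (0.64, [313, 223], 802, array([ 0.545, -0.18 ]))]
red_a side [(0.8, [345, 241], 252, array([0.438, 0.37 ])), (0.56, [228, 169], 402, array([ 0.553, -0.179])), (0.55, [231, 221], 471, array([0.706, 0.045]))]
red_a top [(0.97, [239, 171], 773, array([0.717, 0.049])), (0.92, [312, 222], 749, array([ 0.549, -0.177])), (0.84, [113, 238], 374, array([0.509, 0.441]))]
black_a side [(0.87, [277, 195], 368, array([0.485, 0.052])), (0.77, [279, 230], 458, array([0.591, 0.185])), (0.66, [222, 202], 494, array([ 0.679, -0.052])), (0.58, [351, 253], 322, array([0.458, 0.421])), (0.56, [252, 275], 597, array([0.791, 0.272]))]
black_a top [(0.97, [277, 177], 723, array([ 0.696, -0.071])), (0.74, [191, 210], 799, array([0.593, 0.199])), (0.58, [246, 241], 777, array([0.493, 0.029]))]
light side [(0.46, [285, 239], 95, array([0.601, 0.226]))]
light top [(0.41, [127, 244], 1454, array([0.49 , 0.395])), (0.25, [80, 228], 374, array([0.542, 0.551]))]
jar_red side [(0.71, [172, 161], 627, array([ 0.709, -0.357])), (0.68, [187, 114], 222, array([ 0.496, -0.563]))]
jar_red top [(0.96, [424, 227], 404, array([ 0.525, -0.527])), (0.44, [130, 243], 1321, array([0.492, 0.387]))]
jar_black side [(0.73, [362, 284], 486, array([0.519, 0.53 ]))]
jar_black top [(0.21, [423, 227], 403, array([ 0.525, -0.526]))]
```

Run:
```python
from h import *
import pickle
F,out=pickle.load(open("f0.pkl","rb"))
import h
# non-table segmentation: table light green; value threshold per camera
def nontab(f):
    im=f["img"].astype(int); 
    return im
for c in F:
    im=F[c]["img"]; print(c,[im[y,x] for x,y in ([(300,280),(100,200),(370,270)] if c=="top" else [(250,150),(330,220),(300,280)])])
# jar + rack-l masks
def fitw(views,boxes,p0,steps=(8,3)):
    def cost(p):
        T=T2(p[0]/1e3,p[1]/1e3,p[2]/100); c=0
        for f,m,w in views: c+=(np.abs(cv2.GaussianBlur(render(f,boxes,T)-m,(0,0),.7))*w).sum()/(m*w).sum()
        return c
    q=np.array([p0[0]*1e3,p0[1]*1e3,p0[2]*100])
    for st in steps:
        r=minimize(cost,q,method="Nelder-Mead",options=dict(initial_simplex=np.array([q]+[q+st*np.eye(3)[i] for i in range(3)]),xatol=.05,fatol=1e-4)); q=r.x
    return q[0]/1e3,q[1]/1e3,q[2]/100,r.fun
stand=lambda x,z:[box(x-.008,x+.008,-.0375,.0375,z,z+.085),box(x-.008,x+.008,-.012,.012,z+.085,z+.13)]
roi={"top":{"l":(70,205,165,275),"r":(345,205,430,270)},"side":{"l":(305,222,380,290),"r":(180,103,240,160)}}
jar=[ .03*np.array([[np.cos(a),np.sin(a),0] for a in np.linspace(0,6.28,24)])]
jar=np.concatenate([jar[0]+[.12,0,0],jar[0]+[.12,0,.088]])
jart=[jar]
for side,p0 in(("l",(.51,.41,1.35)),("r",(.505,-.41,-1.35))):
    base=RACK+(stand(0,.032)+stand(.055,.052) if side=="l" else [])
    for sel in (("top",),("side",),("top","side")):
        V=[]
        for c in sel:
            im=F[c]["img"].astype(int); x0,y0,x1,y1=roi[c][side]
            # table = bright w/ green>=red ; 
            t=im.min(2) if False else im[:,:,1]
            m=(t<(115 if c=="top" else 140)).astype(float)
            if c=="top" and side=="l": m=((t<115)|(im[:,:,0]>im[:,:,1]+4)).astype(float)
            w=np.zeros(m.shape);w[y0:y1,x0:x1]=1
            T=T2(*p0); jm=render(F[c],jart,T); 
            V.append((F[c],m,w))
            cv2.imwrite(f"pics/m_{side}_{c}.png",np.hstack([m[y0:y1,x0:x1]*255]))
        b=base+jart
        r=fitw(V,b,p0); print(side,sel,np.round(r,4))
```

```text
side [array([178, 190, 139], dtype=uint8), array([178, 190, 140], dtype=uint8), array([175, 188, 143], dtype=uint8)]
top [array([117, 124,  93], dtype=uint8), array([118, 125,  94], dtype=uint8), array([117, 124,  94], dtype=uint8)]
l ('top',) [0.5    0.4083 1.3134 0.1148]
l ('side',) [0.5057 0.4166 1.2866 0.0936]
l ('top', 'side') [0.503  0.4142 1.314  0.2463]
r ('top',) [ 0.4915 -0.3846 -1.3314  0.0982]
r ('side',) [ 0.4966 -0.3795 -1.3127  0.2096]
r ('top', 'side') [ 0.4933 -0.3837 -1.3281  0.3435][ WARN:0@1.154] global loadsave.cpp:1063 imwrite_ Unsupported depth image for selected encoder is fallbacked to CV_8U.
```

```bash
cat >> h.py <<'E'
def wire(im,f,T,segs,col,ox,oy,s):
    for a,b in segs:
        p=proj(f,np.array([a,b])@T[:3,:3].T+T[:3,3]); p=((p-[ox,oy]+.5)*s-.5)
        cv2.line(im,*[tuple(int(v) for v in np.round(q*8)) for q in p],col,1,cv2.LINE_AA,3)
def bedges(x0,x1,y0,y1,z0,z1):
    b=box(x0,x1,y0,y1,z0,z1);E=[]
    for i in range(8):
        for j in range(i):
            if bin(i^j).count("1")==1:E.append((b[i],b[j]))
    return E
def rect(x0,x1,y0,y1,z):
    c=[np.array(v) for v in((x0,y0,z),(x1,y0,z),(x1,y1,z),(x0,y1,z))]
    return [(c[i],c[(i+1)%4]) for i in range(4)]
RW=[]
for i,(xc,) in enumerate([(-.055,),(0,),(.055,)]):
    RW+=rect(xc-.011,xc+.011,-.046,.046,[.042,.062,.082][i])
RW+=rect(-.078,-.044,-.052,.052,.042)+rect(-.044,.011,-.052,.052,.062)+rect(.011,.078,-.052,.052,.082)+rect(-.078,.078,-.052,.052,0)
def crop(f,x,y,w,hh,s,g=1.8): 
    return np.clip(cv2.resize(f["img"][y:y+hh,x:x+w,::-1],None,fx=s,fy=s,interpolation=cv2.INTER_CUBIC).astype(float)*g,0,255).astype(np.uint8)
E
cat > ov.py <<'E'
from h import *
import pickle,sys
F,out=pickle.load(open("f0.pkl","rb"))
pl=eval(sys.argv[1]);pr=eval(sys.argv[2])
R={("top","l"):(70,200),("top","r"):(345,200),("side","l"):(305,205),("side","r"):(165,90)}
tiles=[]
for (c,s),(x,y) in R.items():
    im=crop(F[c],x,y,100,75,4 if 0 else 4,1.6 if c=="top" else 1.1)
    wire(im,F[c],T2(*(pl if s=="l" else pr)),RW,(0,255,255),x,y,4);tiles.append(im)
cv2.imwrite(sys.argv[3],np.vstack([np.hstack(tiles[:2]),np.hstack(tiles[2:])]))
E
python3 ov.py "(.503,.4142,1.314)" "(.4933,-.3837,-1.3281)" pics/ov1.png
```

```text
(no output)
```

View pics/ov1.png

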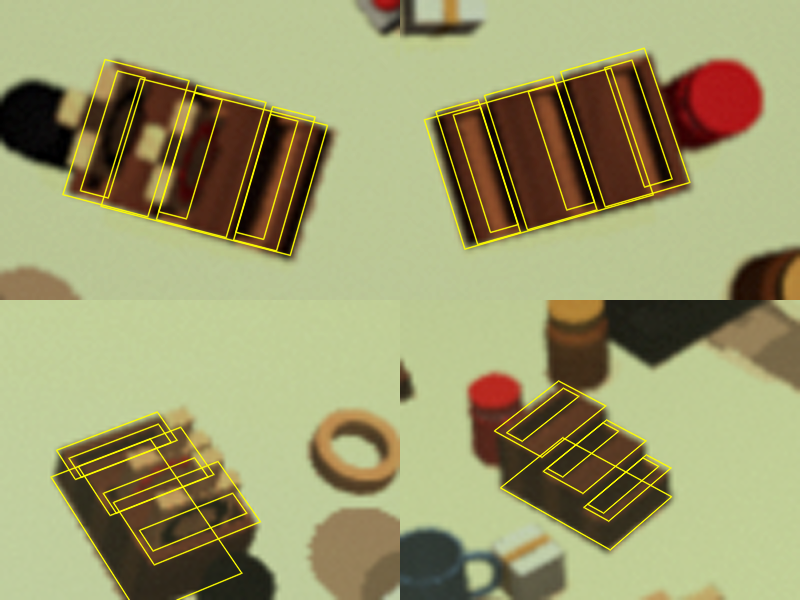

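```bash
cat > cf.py <<'E'
from h import *
import pickle
from scipy.optimize import least_squares
F,out=pickle.load(open("f0.pkl","rb"))
h=.052;X=.078
L={"top":((60,200),[((657,230),(-X,-h,0)),((583,452),(-X,h,0)),((275,107),(X,-h,.082)),((192,335),(X,h,.082))]),
"side":((300,210),[((275,512),(X,-h,0)),((135,275),(-X,-h,0)),((140,232),(-X,-h,.042)),((320,172),(-X,h,.042)),((300,422),(X,-h,.082)),((480,360),(X,h,.082))])}
R={"top":((340,200),[((95,207),(-X,h,0)),((152,432),(-X,-h,0)),((473,95),(X,h,.082)),((543,328),(X,-h,.082))]),
"side":((160,90),[((398,437),(-X,h,0)),((505,350),(-X,-h,0)),((210,232),(X,h,.082)),((325,155),(X,-h,.082)),((505,305),(-X,-h,.042))])}
def res(p,D,cams):
    T=T2(*p);o=[]
    for c in cams:
        (ox,oy),l=D[c]
        u=np.array([a for a,_ in l],float);P=np.array([b for _,b in l])
        u=(u+.5)/7-.5+[ox,oy]
        o.append((proj(F[c],P@T[:3,:3].T+T[:3,3])-u).ravel())
    return np.concatenate(o)
for D,p0 in((L,(.5,.41,1.31)),(R,(.5,-.39,-1.33))):
    for cams in(("top",),("side",),("top","side")):
        r=least_squares(res,p0,args=(D,cams)); print(cams,r.x.round(4),r.cost.round(2));print(r.fun.reshape(-1,2).round(1).tolist())
E
python3 cf.py
```

```text
('top',) [0.5013 0.4082 1.2791] 0.46
[[0.1, -0.1], [0.3, 0.5], [-0.3, -0.7], [-0.1, 0.2]]
('side',) [0.5032 0.4161 1.2727] 3.57
[[-0.3, 0.9], [-0.8, -0.5], [-0.1, -1.0], [-0.0, -1.1], [-0.2, 1.1], [1.4, 0.2]]
('top', 'side') [0.5019 0.4122 1.2799] 10.88
[[-1.1, -0.3], [-1.0, 0.2], [-1.6, -0.8], [-1.4, 0.1], [-0.7, -0.0], [-1.4, -1.2], [-0.7, -1.8], [-0.7, -2.0], [-0.6, 0.1], [0.9, -0.9]]
('top',) [ 0.4917 -0.3872 -1.3632] 1.16
[[-1.1, -0.2], [-0.2, 0.3], [0.5, -0.4], [0.7, 0.2]]
('side',) [ 0.4953 -0.3788 -1.3739] 3.14
[[-0.0, 1.0], [0.9, 0.6], [-1.0, -0.3], [-0.6, -1.4], [0.8, -0.2]]
('top', 'side') [ 0.4922 -0.3851 -1.3697] 8.62
[[-1.7, -0.5], [-1.0, -0.0], [-0.0, -0.4], [-0.0, 0.3], [-0.3, -0.1], [0.6, -0.6], [-1.3, -1.3], [-1.0, -2.4], [0.4, -1.3]]
```

Run:
```python
from h import *
import pickle
F,out=pickle.load(open("f0.pkl","rb"))
P={"red1":("red_a",(.72,.05)),"red2":("red_a",(.55,-.18)),"blk1":("black_a",(.69,-.07)),"blk2":("black_a",(.6,.19))}
for k,(n,xy) in P.items():
    V=[]
    for c in F:
        L=[d for d in out[n,c] if np.linalg.norm(unproj(F[c],d["centre"],.01)[0][:2]-xy)<.05]
        V.append((F[c],L[0]["pixels"].astype(float)))
    for vv in([V[0]],[V[1]],V):
        m=vv[-1][1]; g=unproj(vv[-1][0],[np.argwhere(m)[:,::-1].mean(0)],.01)[0]
        print(k,np.round(fit(vv,LIE,(g[0]+.045,g[1],3.14)),4))
```

```text
red1 [0.7601 0.0534 3.1555 0.1674]
red1 [0.7595 0.0512 3.1607 0.0726]
red1 [0.7596 0.0519 3.1619 0.2545]
red2 [ 0.608  -0.166   3.1674  0.1079]
red2 [ 0.6068 -0.1744  3.1236  0.116 ]
red2 [ 0.6078 -0.1701  3.1601  0.262 ]
blk1 [ 0.7362 -0.0544  3.2502  0.0472]
blk1 [ 0.7375 -0.0587  3.2554  0.0906]
blk1 [ 0.7366 -0.0573  3.2402  0.2016]
blk2 [0.6422 0.1923 3.0771 0.2338]
blk2 [0.6419 0.187  3.0405 0.0558]
blk2 [0.6418 0.1876 3.043  0.2996]
```

```bash
cat >> h.py <<'E'
def delta(x,y,z,yaw=None,cur=None):
    s=robot.sense(); p=s["position"];q=s["ee_rot"]
    yw=2*np.arctan2(q[1],q[0]); d=np.array([x,y,z])-p
    tx=d[0]*np.cos(yw)+d[1]*np.sin(yw); ty=d[0]*np.sin(yw)-d[1]*np.cos(yw)
    roll=0 if yaw is None else (yw-yaw+np.pi)%(2*np.pi)-np.pi
    print("pos",p.round(4),"yaw",round(yw,4),"q6",s["joints"][5].round(2),"t",s["time_s"],"w",s["gripper_width"].round(4),"F",s["wrist_force"].round(2))
    print("delta tx %.1f ty %.1f tz %.1f roll %.3f"%(tx*1e3,ty*1e3,-d[2]*1e3,roll))
E
python3 -c "
from h import *
delta(.485,-.171,.10,0)"
```

```text
Traceback (most recent call last):
  File "h.py", line 61, in delta
    print("pos",p.round(4),"yaw",round(yw,4),"q6",s["joints"][5].round(2),"t",s["time_s"],"w",s["gripper_width"].round(4),"F",s["wrist_force"].round(2))
                                                                                              ^^^^^^^^^^^^^^^^^^^^^^^^
AttributeError: 'float' object has no attribute 'round'
```

```bash
sed -i 's/s\["gripper_width"\].round(4)/round(s["gripper_width"],4)/' h.py; python3 -c "
from h import *
delta(.485,-.171,.10,0)"
```

```text
pos [ 0.1786 -0.5989  0.2313] yaw 0.2897 q6 -0.12 t 0.9 w 0.0855 F [ 0.27 -0.13  0.52]
delta tx 415.9 ty -322.6 tz 131.3 roll 0.290
```

Emit:
{"name": "servo_tool", "arguments": {"deltas": [[50,416,-323,30,0.29],[50,416,-323,30,0.29],[50,416,-323,30,0.29],[50,416,-323,30,0.29],[50,416,-323,30,0.29],[50,416,-323,30,0.29],[50,416,-323,131,0.29],[50,416,-323,131,0.29],[50,416,-323,131,0.29],[50,416,-323,131,0.29],[50,416,-323,131,0.29],[50,416,-323,131,0.29]], "squeeze": 20}}

```text
time_s: 2.4
position: [0.4855, -0.172, 0.1019]
ee_rot: [1.0, -0.001, 0.001, 0.001]
wrist_force: [-0.7, -0.6, 0.7]
gripper_width: 0.0498
```

Run:
```python
from h import *
delta(.485,-.171,.003,0)
P=robot.sense()["position"]
t=[]
for c in("top","side"):
    f=grab_frame(c); u=proj(f,[P])[0]; print(c,u)
    x,y=[int(v) for v in u-[50,40]]
    im=crop(f,x,y,100,80,4,1.6 if c=="top" else 1.2)
    q=(u-[x,y]+.5)*4-.5; cv2.drawMarker(im,tuple(int(v) for v in q),(255,0,255),0,14,1); t.append(im)
cv2.imwrite("pics/g1.png",np.hstack(t))
```

```text
pos [ 0.4855 -0.172   0.1019] yaw -0.0018 q6 1.09 t 2.4 w 0.0498 F [-0.7  -0.65  0.7 ]
delta tx -0.5 ty -1.0 tz 98.9 roll -0.002
top [316.14390474 238.79337298]
side [242.41310009 146.63272049]
```

View pics/g1.png

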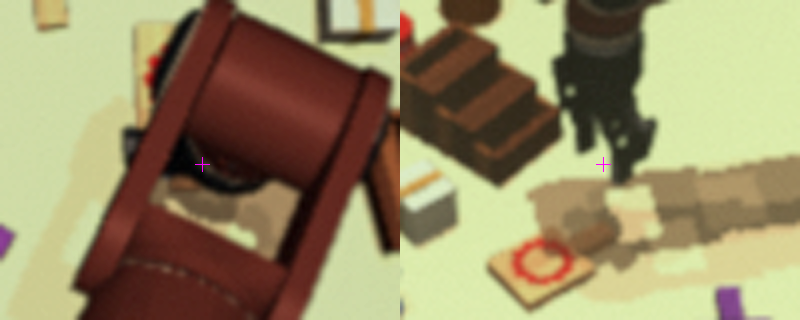

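Emit:
{"name": "servo_tool", "arguments": {"deltas": [[50,0,-1,50,0],[50,0,-1,85,0],[50,0,-1,98,0],[50,0,-1,98,0],[10,0,-1,98,0],[10,0,-1,98,0],[10,0,-1,98,0],[10,0,-1,98,0],[10,0,-1,98,0],[10,0,-1,98,0]]}}

```text
time_s: 3.75
position: [0.4866, -0.1704, 0.0044]
ee_rot: [1.0, 0.0, 0.002, 0.001]
wrist_force: [-2.1, -0.4, 7.2]
gripper_width: 0.0237
```

Gripped at 23.7 mm. Lift and see whether it swings.

Emit:
{"name": "servo_tool", "arguments": {"deltas": [[10,0,0,-30,0],[10,0,0,-70,0],[10,0,0,-110,0],[10,0,0,-150,0],[10,0,0,-150,0],[10,0,0,-150,0]]}}

```text
time_s: 4.5
position: [0.4842, -0.1691, 0.1512]
ee_rot: [1.0, -0.0, -0.001, -0.0]
wrist_force: [-0.8, 0.4, -1.2]
gripper_width: 0.0234
```

```bash
cat > look.py <<'E'
from h import *
import sys
n=sys.argv[1]
P=robot.sense()["position"]; delta(*P)
t=[]
for c in("top","side"):
    f=grab_frame(c); u=proj(f,[P])[0]; 
    x,y=[int(max(v,0)) for v in u-[40 if c=="top" else 50,40]]; x=min(x,411);y=min(y,303)
    im=crop(f,x,y,100,80,4,1.6 if c=="top" else 1.2)
    t.append(im)
cv2.imwrite(n,np.hstack(t))
E
python3 look.py pics/g2.png
```

```text
pos [ 0.4842 -0.1691  0.1512] yaw -0.0001 q6 1.09 t 4.5 w 0.0234 F [-0.8   0.38 -1.23]
delta tx 0.0 ty -0.0 tz -0.0 roll 0.000
```

View pics/g2.png

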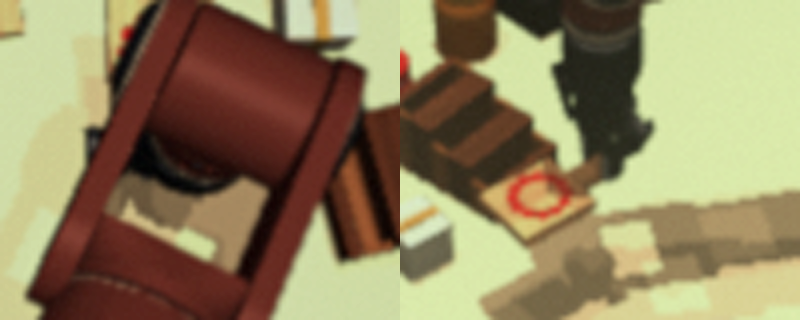

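Emit:
{"name": "servo_tool", "arguments": {"deltas": [[10,0,0,40,0],[10,0,0,40,0],[23.0,0,0,40,0],[23.2,0,0,40,0],[23.4,0,0,40,0],[23.5,0,0,40,0],[23.6,0,0,40,0],[23.6,0,0,40,0]]}}

```text
time_s: 5.6
position: [0.4849, -0.1695, 0.1124]
ee_rot: [1.0, -0.0, 0.0, 0.0]
wrist_force: [-0.7, -0.2, -1.4]
gripper_width: 0.0238
```

```bash
python3 look.py pics/g3.png
```

```text
pos [ 0.4849 -0.1695  0.1124] yaw -0.0003 q6 1.09 t 5.6 w 0.0238 F [-0.71 -0.24 -1.39]
delta tx 0.0 ty -0.0 tz -0.0 roll 0.000
```

View pics/g3.png

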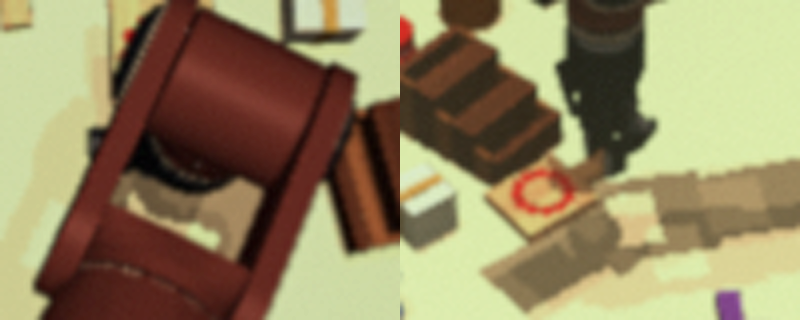

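Emit:
{"name": "servo_tool", "arguments": {"deltas": [[23.8,0,0,0,0],[23.8,0,0,0,0],[24.0,0,0,0,0],[24.0,0,0,0,0]]}}

```text
time_s: 6.2
position: [0.4851, -0.1696, 0.1126]
ee_rot: [1.0, -0.0, 0.0, 0.0]
wrist_force: [0.5, 0.2, 0.2]
gripper_width: 0.0242
```

```bash
python3 look.py pics/g4.png
```

```text
pos [ 0.4851 -0.1696  0.1126] yaw -0.0002 q6 1.09 t 6.2 w 0.0242 F [0.46 0.2  0.19]
delta tx 0.0 ty -0.0 tz -0.0 roll 0.000
```

View pics/g4.png

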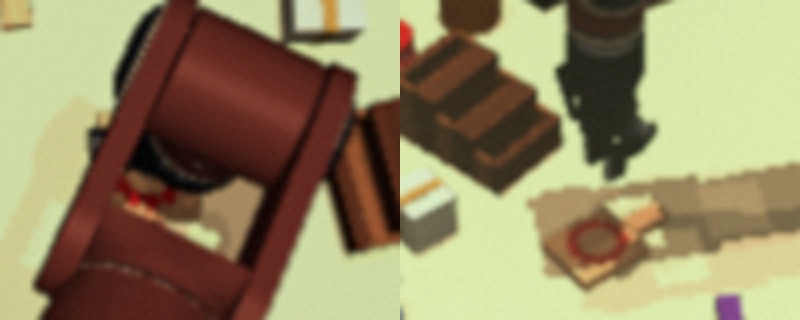

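Emit:
{"name": "servo_tool", "arguments": {"deltas": [[40,-50,60,-40,0],[40,-100,120,-40,0],[40,-100,180,-40,0],[40,-100,180,-40,0],[40,-100,180,-40,0]]}}

```text
time_s: 6.92
position: [0.3843, -0.3513, 0.1527]
ee_rot: [1.0, -0.002, 0.0, 0.0]
wrist_force: [0.4, -0.0, -0.4]
gripper_width: 0.0403
```

```bash
cat > pf.py <<'E'
from h import *
import sys
n=sys.argv[1]; xy=np.array(eval(sys.argv[2]))
F={c:grab_frame(c) for c in("top","side")}
V=[]
for c in F:
    L=[d for d in outline_of(n,F[c]) if np.linalg.norm(unproj(F[c],d["centre"],.01)[0][:2]-xy)<.05]
    if not L: print("none",c); continue
    m=L[0]["pixels"].astype(float); V.append((F[c],m))
    g=unproj(F[c],[np.argwhere(m)[:,::-1].mean(0)],.01)[0]
    r=fit([V[-1]],LIE,(g[0]+.045,g[1],3.14)); e=[r[0]+.13*np.cos(r[2]),r[1]+.13*np.sin(r[2])]
    print(c,np.round(r,4),"tabend",np.round(e,4),L[0]["conf"])
r=fit(V,LIE,(g[0]+.045,g[1],3.14)); e=[r[0]+.13*np.cos(r[2]),r[1]+.13*np.sin(r[2])]
print("both",np.round(r,4),"tabend",np.round(e,4))
t=[]
for c in F:
    u=proj(F[c],[[*xy,.01]])[0];x,y=[int(v) for v in u-[50,40]];x=max(x,0);y=max(y,0)
    im=crop(F[c],x,y,100,80,4,1.6 if c=="top" else 1.2)
    wire(im,F[c],T2(*r[:3]),sum([bedges(0,.085,-.0375,.0375,0,.016),bedges(.085,.13,-.012,.012,0,.016)],[]),(255,0,255),x,y,4);t.append(im)
cv2.imwrite(sys.argv[3],np.hstack(t)); robot.sense()
E
python3 pf.py red_a "(.53,-.17)" pics/p1.png
```

```text
top [ 0.5405 -0.1703  3.1523  0.0748] tabend [ 0.4105 -0.1717] 0.66
side [ 0.5357 -0.164   3.2233  0.3339] tabend [ 0.4061 -0.1746] 0.62
both [ 0.5405 -0.1697  3.1643  0.4145] tabend [ 0.4105 -0.1726]
```

View pics/p1.png

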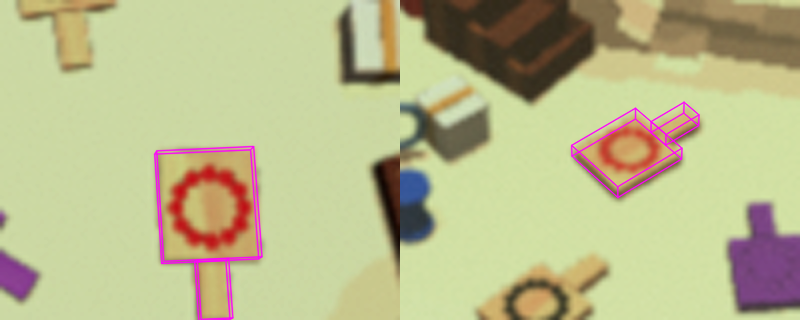

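```bash
python3 -c "
from h import *
delta(.410,-.1715,.004,0.015)"
```

```text
pos [ 0.3852 -0.3484  0.152 ] yaw 0.0011 q6 0.69 t 7.125 w 0.04 F [ 0.7   0.04 -0.71]
delta tx 25.0 ty -176.8 tz 148.0 roll -0.014
```

Emit:
{"name": "servo_tool", "arguments": {"deltas": [[45,25,-60,0,0],[45,25,-120,30,-0.014],[45,25,-177,80,-0.014],[45,25,-177,125,-0.014],[45,25,-177,148,-0.014],[45,25,-177,148,-0.014],[45,25,-177,148,-0.014],[10,25,-177,148,-0.014],[10,25,-177,148,-0.014],[10,25,-177,148,-0.014],[10,25,-177,148,-0.014],[10,25,-177,148,-0.014],[10,25,-177,100,-0.014],[10,25,-177,50,-0.014],[10,25,-177,0,-0.014],[10,25,-177,-10,-0.014],[10,25,-177,-10,-0.014]]}}

```text
time_s: 9.25
position: [0.41, -0.1727, 0.1627]
ee_rot: [1.0, 0.007, 0.0, 0.0]
wrist_force: [0.6, -0.3, -1.7]
gripper_width: 0.0232
```

```bash
python3 look.py pics/g5.png
```

```text
pos [ 0.41   -0.1727  0.1627] yaw 0.0135 q6 0.99 t 9.25 w 0.0232 F [ 0.58 -0.27 -1.71]
delta tx 0.0 ty 0.0 tz -0.0 roll 0.000
```

View pics/g5.png

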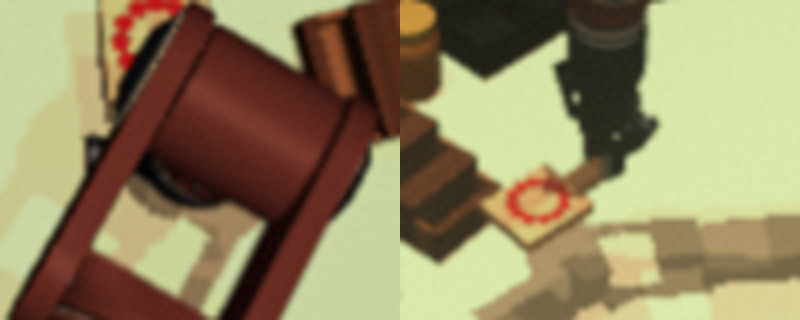

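```bash
python3 -c "
from h import *
print(robot.sense()['torque'])"
```

```text
[0.02647967 0.10253798 0.03231772]
```

Emit:
{"name": "servo_tool", "arguments": {"deltas": [[23.7,0,0,0,0],[23.7,0,0,0,0],[23.7,0,0,0,0]]}}

```text
time_s: 9.72
position: [0.4097, -0.1724, 0.1617]
ee_rot: [1.0, 0.007, -0.0, -0.0]
wrist_force: [0.4, -0.0, -1.0]
gripper_width: 0.0239
```

```bash
python3 -c "
from h import *
print(robot.sense()['torque'])"; python3 look.py pics/g6.png
```

```text
[-0.10154672  0.11293909 -0.03726468]
pos [ 0.4097 -0.1724  0.1617] yaw 0.0139 q6 0.99 t 9.725 w 0.0239 F [ 0.38 -0.02 -0.99]
delta tx 0.0 ty 0.0 tz -0.0 roll 0.000
```

View pics/g6.png

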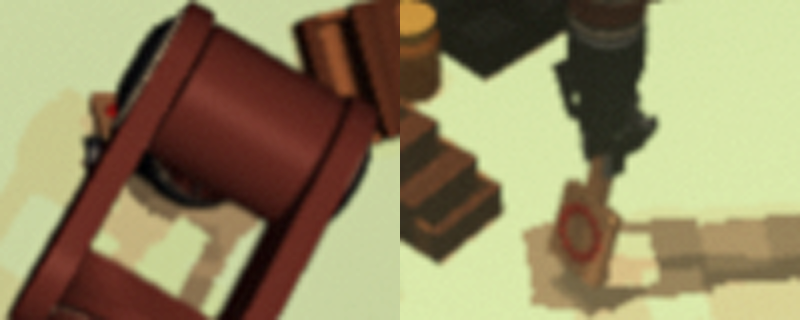

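Emit:
{"name": "servo_tool", "arguments": {"deltas": [[23.7,0,0,0,0],[10,0,0,0,0],[10,0,0,-20,0],[10,0,0,-20,0]]}}

```text
time_s: 10.32
position: [0.411, -0.1732, 0.184]
ee_rot: [1.0, 0.007, 0.002, 0.001]
wrist_force: [-0.3, -0.1, -0.9]
gripper_width: 0.0232
```

```bash
python3 look.py pics/g7.png
```

```text
pos [ 0.411  -0.1732  0.184 ] yaw 0.0138 q6 0.99 t 10.325 w 0.0232 F [-0.29 -0.06 -0.89]
delta tx 0.0 ty 0.0 tz -0.0 roll 0.000
```

View pics/g7.png

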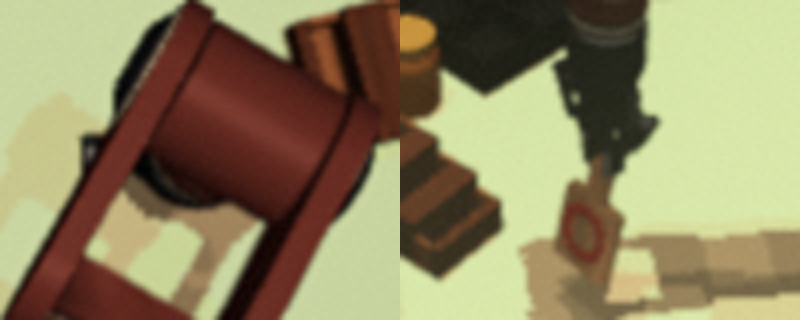

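```bash
cat > hang.py <<'E'
# fit hanging paddle: tool-frame offset ox, height h of tab end above TCP, tilt (tip toward +tool x positive)
from h import *
import sys
n=sys.argv[1]
s=robot.sense();P=s["position"];q=s["ee_rot"];yw=2*np.arctan2(q[1],q[0])
W=[box(-.008,.008,-.0375,.0375,-.130,-.045),box(-.008,.008,-.012,.012,-.045,-.012)]
def Tm(ox,hh,t,oy=0,ts=0):
    c,s_=np.cos(t),np.sin(t); A=np.array([[c,0,-s_],[0,1,0],[s_,0,c]])
    c2,s2=np.cos(ts),np.sin(ts); A=A@np.array([[1,0,0],[0,c2,-s2],[0,s2,c2]])
    Z=T2(P[0],P[1],yw)[:3,:3]; T=np.eye(4); T[:3,:3]=Z@A; T[:3,3]=P+Z@np.array([ox,oy,hh]); return T
cams=sys.argv[3].split(",") if len(sys.argv)>3 else ["side"]
V=[]
for c in cams:
    f=grab_frame(c); e=proj(f,[P-[0,0,.08]])[0]
    L=[d for d in outline_of(n,f) if np.linalg.norm(np.array(d["centre"])-e)<25]
    print(c,[(round(d["conf"],2),d["centre"],int(d["pixels"].sum())) for d in L[:3]],e.round())
    if L: V.append((f,L[0]["pixels"].astype(float)))
    else: V.append((f,None))
def cost(p):
    T=Tm(p[0]/1e3,p[1]/1e3,p[2]/100); c=0
    for f,m in V:
        if m is None: continue
        r=render(f,W,T); c+=np.abs(cv2.GaussianBlur(r-m,(0,0),.7)).sum()/m.sum()
    return c+((p[0]-5)/30)**2*.3+((p[1]-9)/20)**2*.3
best=None
for t0 in(0,20):
    q0=np.array([5,9,t0.__float__()]);r=minimize(cost,q0,method="Nelder-Mead",options=dict(initial_simplex=np.array([q0,q0+[6,0,0],q0+[0,6,0],q0+[0,0,10]]),xatol=.05,fatol=1e-4))
    if best is None or r.fun<best.fun: best=r
p=best.x;print("ox %.1f mm  h %.1f mm  tilt %.3f rad cost %.3f"%(p[0],p[1],p[2]/100,best.fun))
T=Tm(p[0]/1e3,p[1]/1e3,p[2]/100); print("bottom centre world",(T@[0,0,-.13,1])[:3].round(4))
t=[]
for f,m in V:
    u=proj(f,[P-[0,0,.06]])[0];x,y=[int(max(v,0)) for v in u-[50,40]]
    im=crop(f,x,y,100,80,4,1.3);
    wire(im,f,T,bedges(-.008,.008,-.0375,.0375,-.13,-.045)+bedges(-.008,.008,-.012,.012,-.045,0),(255,0,255),x,y,4);t.append(im)
cv2.imwrite(sys.argv[2],np.hstack(t))
E
python3 hang.py red_a pics/h1.png
```

```text
side [(0.68, [254.5, 138.1], 304)] [257. 139.]
ox 8.0 mm  h 3.1 mm  tilt 0.077 rad cost 0.224
bottom centre world [ 0.4281 -0.1723  0.0556]
```

View pics/h1.png

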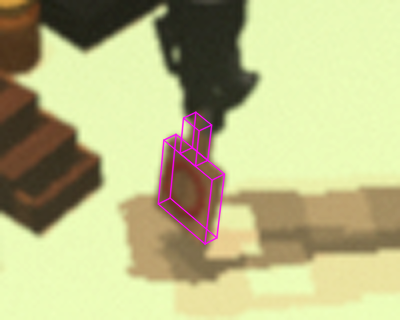

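```bash
sed -e 's/T=Tm(p\[0\]\/1e3,p\[1\]\/1e3,p\[2\]\/100)/T=Tm(p[0]\/1e3,p[1]\/1e3,p[2]\/100,p[3]\/1e3)/' -e 's/q0=np.array(\[5,9,t0.__float__()\])/q0=np.array([5,9,float(t0),0])/' -e 's/initial_simplex=np.array.*\]),xatol/initial_simplex=np.array([q0,q0+[6,0,0,0],q0+[0,6,0,0],q0+[0,0,10,0],q0+[0,0,0,6]]),xatol/' -e 's/print("ox/print("oy",p[3]);print("ox/' hang.py > hang4.py; python3 hang4.py red_a pics/h2.png
```

```text
side [(0.64, [253.6, 140.7], 317)] [257. 139.]
oy 6.729685286319848
ox 10.8 mm  h 7.1 mm  tilt 0.084 rad cost 0.155
bottom centre world [ 0.4312 -0.1652  0.059 ]
```

```bash
cat > ov2.py <<'E'
from h import *
import pickle,sys
F,out=pickle.load(open("f0.pkl","rb"))
pl=eval(sys.argv[1]);pr=eval(sys.argv[2])
t=[]
for s,(x,y),p in(("l",(88,208),pl),("r",(350,210),pr)):
    im=crop(F["top"],x,y,66,62,9 if 0 else 6,1.6)
    wire(im,F["top"],T2(*p),RW,(0,255,255),x,y,6);t.append(im)
cv2.imwrite(sys.argv[3],np.hstack(t))
E
python3 ov2.py "(.5005,.4085,1.277)" "(.4915,-.3868,-1.367)" pics/ov2.png
```

```text
(no output)
```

View pics/ov2.png

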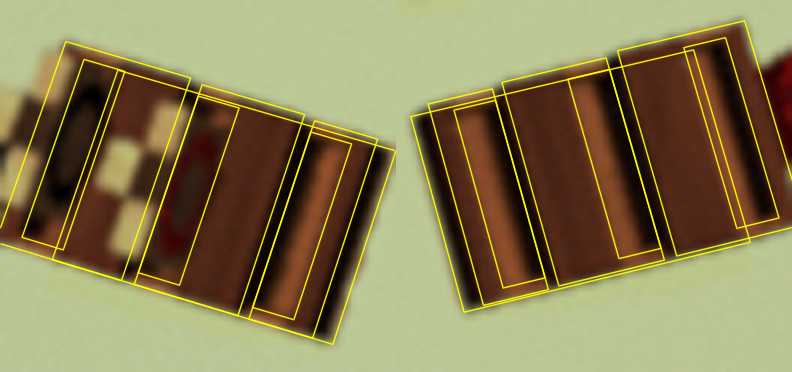

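```bash
cat >> h.py <<'E'
RKL=(.5005,.4085,1.277); RKR=(.4915,-.3868,-1.367)
def rk(r,x,y=0):
    c,s=np.cos(r[2]),np.sin(r[2]); return r[0]+c*x-s*y, r[1]+s*x+c*y
def inrack(r,p):
    c,s=np.cos(r[2]),np.sin(r[2]);d=np.array(p[:2])-r[:2]; return np.array([c*d[0]+s*d[1],-s*d[0]+c*d[1]])
E
python3 -c "
from h import *
delta(*rk(RKR,.041),.25,RKR[2])"
```

```text
pos [ 0.4096 -0.1723  0.1815] yaw 0.0138 q6 0.99 t 10.625 w 0.0232 F [ 0.28  0.35 -1.31]
delta tx 86.7 ty 255.9 tz -68.5 roll 1.381
```

Emit:
{"name": "servo_tool", "arguments": {"deltas": [[10,0,0,-35,0.1],[10,5,20,-68,0.25],[10,15,50,-68,0.4],[10,25,80,-68,0.55],[10,35,110,-68,0.7],[10,45,140,-68,0.85],[10,55,170,-68,1.0],[10,65,200,-68,1.15],[10,75,230,-68,1.28],[10,87,256,-68,1.381],[10,87,256,-68,1.381],[10,87,256,-68,1.381]]}}

```text
time_s: 12.12
position: [0.5002, -0.4267, 0.2496]
ee_rot: [0.776, -0.631, -0.001, -0.0]
wrist_force: [-0.0, 0.2, -0.6]
gripper_width: 0.0232
```

```bash
python3 hang4.py red_a pics/h3.png; python3 -c "
from h import *
p=robot.sense()['position'];print(inrack(RKR,p),p)"
```

```text
side [(0.83, [197.3, 98.2], 285)] [202. 103.]
oy -1.2372574665333775
ox -0.5 mm  h 6.5 mm  tilt 0.173 rad cost 0.125
bottom centre world [ 0.5035 -0.4485  0.128 ]
[0.0406113  0.00057246] [ 0.50027988 -0.426455    0.25008557]
```

View pics/h3.png

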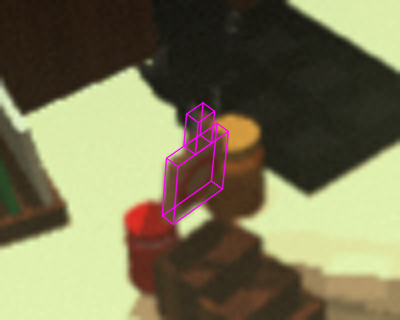

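Emit:
{"name": "servo_tool", "arguments": {"deltas": [[10,-12,0,10,0],[10,-12,0,20,0],[10,-12,0,30,0],[10,-12,0,38,0],[10,-12,0,44,0],[10,-12,0,50,0],[10,-12,0,55,0],[10,-12,0,55,0]]}}

```text
time_s: 13.22
position: [0.4979, -0.4154, 0.1948]
ee_rot: [0.775, -0.632, -0.0, -0.0]
wrist_force: [0.1, -0.2, -1.0]
gripper_width: 0.0226
```

```bash
python3 hang4.py red_a pics/h4.png
```

```text
side [(0.81, [201.3, 113.5], 230)] [204. 114.]
oy -1.920011024116011
ox -5.5 mm  h 3.9 mm  tilt 0.218 rad cost 0.264
bottom centre world [ 0.5006 -0.438   0.0717]
```

View pics/h4.png

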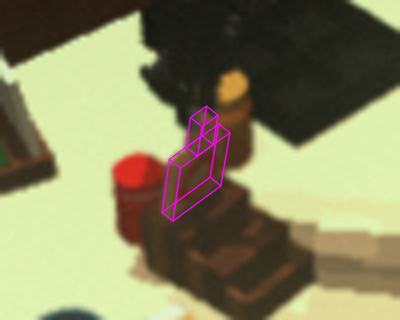

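Emit:
{"name": "servo_tool", "arguments": {"deltas": [[10,0,0,4,0],[10,0,0,8,0],[10,0,0,12,0],[10,0,0,12,0]]}}

```text
time_s: 13.82
position: [0.4978, -0.4154, 0.1826]
ee_rot: [0.775, -0.632, -0.0, 0.0]
wrist_force: [-0.5, 0.4, -1.1]
gripper_width: 0.0233
```

Emit:
{"name": "servo_tool", "arguments": {"deltas": [[10,0,0,4,0],[10,0,0,8,0],[10,0,0,8,0]]}}

```text
time_s: 14.2
position: [0.4981, -0.4158, 0.1752]
ee_rot: [0.775, -0.632, 0.0, 0.0]
wrist_force: [0.7, -2.5, -1.8]
gripper_width: 0.0236
```

Emit:
{"name": "servo_tool", "arguments": {"deltas": [[10,3,0,0,0],[10,6,0,0,0],[10,9,0,1,0],[10,12,0,3,0],[10,12,0,3,0]]}}

```text
time_s: 14.82
position: [0.5011, -0.4283, 0.1746]
ee_rot: [0.775, -0.632, 0.001, 0.0]
wrist_force: [-1.6, 1.9, 6.1]
gripper_width: 0.023
```

```bash
python3 hang4.py red_a pics/h5.png
```

```text
side [(0.52, [202.1, 111.5], 228)] [202. 116.]
oy -9.637989685275727
ox -4.5 mm  h 4.4 mm  tilt 0.235 rad cost 0.239
bottom centre world [ 0.4969 -0.4555  0.0526]
```

View pics/h5.png

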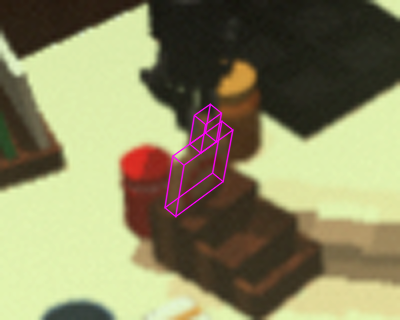

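Emit:
{"name": "servo_tool", "arguments": {"deltas": [[28,0,0,0,0],[40,0,0,0,0],[40,0,0,0,0],[40,0,0,-40,0],[40,0,0,-90,0],[40,0,-60,-110,0],[40,0,-120,-110,0],[40,0,-170,-110,0],[40,0,-170,-110,0]]}}

```text
time_s: 16.05
position: [0.6695, -0.391, 0.2798]
ee_rot: [0.776, -0.63, -0.001, -0.0]
wrist_force: [-1.2, -0.0, -0.8]
gripper_width: 0.0401
```

```bash
cat > both.py <<'E'
from h import *
import sys
delta(*robot.sense()["position"])
xy=eval(sys.argv[2]);t=[]
for c in("top","side"):
    f=grab_frame(c);u=proj(f,[xy])[0];x,y=[int(max(v,0)) for v in u-[50,40]]
    t.append(crop(f,x,y,100,80,4,1.6 if c=="top" else 1.3))
cv2.imwrite(sys.argv[1],np.hstack(t))
E
python3 both.py pics/b1.png "(.5,-.42,.08)"
```

```text
pos [ 0.6695 -0.391   0.2798] yaw -1.3636 q6 2.31 t 16.05 w 0.0401 F [-1.22 -0.01 -0.83]
delta tx 0.0 ty -0.0 tz -0.0 roll 0.000
```

View pics/b1.png

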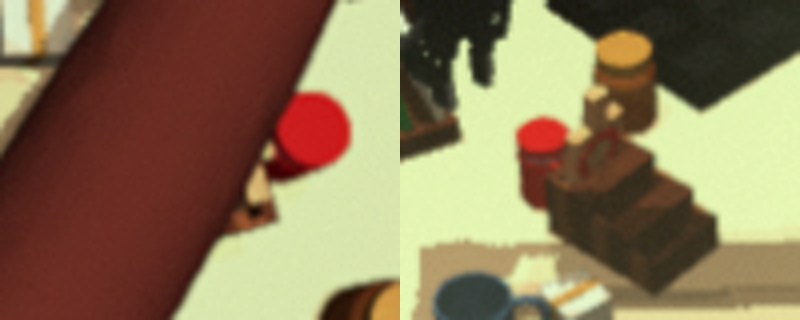

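```bash
python3 pf.py red_a "(.715,.05)" pics/p2.png; python3 -c "
from h import *
delta(.630,.049,.15,0.015)"
```

```text
top [0.7609 0.0525 3.1775 0.0513] tabend [0.631  0.0478] 0.58
side [0.7602 0.0565 3.1895 0.0694] tabend [0.6303 0.0503] 0.8
both [0.7606 0.0541 3.1852 0.1592] tabend [0.6307 0.0484]
pos [ 0.6659 -0.3937  0.283 ] yaw -1.3686 q6 2.31 t 16.35 w 0.0397 F [-0.93  0.11  0.93]
delta tx -440.9 ty -53.7 tz 133.0 roll -1.384
```

View pics/p2.png

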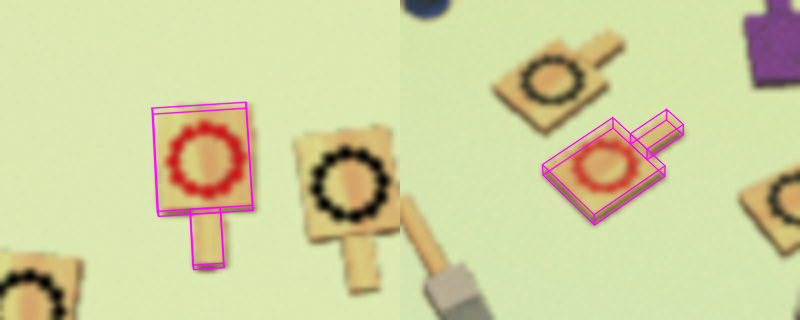

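Emit:
{"name": "servo_tool", "arguments": {"deltas": [[45,-60,-10,30,-0.18],[45,-120,-16,60,-0.36],[45,-180,-24,80,-0.54],[45,-240,-32,80,-0.72],[45,-300,-40,80,-0.9],[45,-360,-46,80,-1.08],[45,-410,-52,90,-1.24],[45,-440,-54,130,-1.399],[45,-440,-54,180,-1.399],[45,-440,-54,180,-1.399],[45,-440,-54,180,-1.399]]}}

```text
time_s: 17.73
position: [0.6319, 0.0481, 0.1045]
ee_rot: [1.0, 0.015, 0.001, 0.0]
wrist_force: [1.1, 0.1, 1.7]
gripper_width: 0.045
```

```bash
python3 -c "
from h import *
delta(.6302,.0478,.004,0.03)"
```

```text
pos [0.6319 0.0481 0.1045] yaw 0.0306 q6 1.5 t 17.725 w 0.045 F [1.07 0.07 1.67]
delta tx -1.7 ty 0.3 tz 100.5 roll 0.001
```

Emit:
{"name": "servo_tool", "arguments": {"deltas": [[45,-1.5,0,50,0],[45,-1.5,0,85,0],[45,-1.5,0,100,0],[45,-1.5,0,100,0],[45,-1.5,0,100,0],[10,-1.5,0,100,0],[10,-1.5,0,100,0],[10,-1.5,0,100,0],[10,-1.5,0,100,0],[10,-1.5,0,100,0],[10,-1.5,0,50,0],[10,-1.5,0,0,0],[10,-1.5,0,-50,0],[10,-1.5,0,-65,0],[10,-1.5,0,-65,0],[23.7,-1.5,0,-65,0],[23.7,-1.5,0,-65,0],[23.7,-1.5,0,-65,0],[23.7,-1.5,0,-65,0],[10,-1.5,0,-65,0]]}}

```text
time_s: 20.23
position: [0.6295, 0.0489, 0.1672]
ee_rot: [1.0, 0.016, 0.0, 0.0]
wrist_force: [-0.0, -0.4, -1.7]
gripper_width: 0.0229
```

```bash
python3 hang4.py red_a pics/h6.png
```

```text
side [(0.76, [246.7, 197.5], 313)] [249. 200.]
oy 3.223942795238627
ox 4.0 mm  h 9.3 mm  tilt -0.105 rad cost 0.108
bottom centre world [0.6197 0.0518 0.0472]
```

View pics/h6.png

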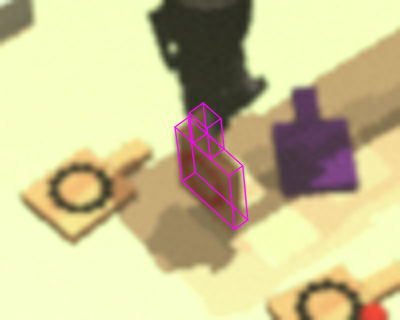

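```bash
python3 -c "
from h import *
delta(*rk(RKR,.008),.23,RKR[2])"
```

```text
pos [0.6295 0.0489 0.1675] yaw 0.0318 q6 1.5 t 20.325 w 0.0235 F [-1.18  0.08 -1.19]
delta tx -150.5 ty 439.0 tz -62.5 roll 1.399
```

Emit:
{"name": "servo_tool", "arguments": {"deltas": [[10,0,0,-35,0],[10,-5,20,-62,0.1],[10,-20,60,-62,0.23],[10,-35,105,-62,0.37],[10,-50,150,-62,0.51],[10,-66,195,-62,0.65],[10,-82,240,-62,0.79],[10,-98,285,-62,0.93],[10,-114,330,-62,1.07],[10,-130,375,-62,1.21],[10,-142,410,-62,1.32],[10,-150,430,-62,1.38],[10,-150,439,-62,1.399],[10,-150,439,-62,1.399]]}}

```text
time_s: 22.08
position: [0.4938, -0.3943, 0.2292]
ee_rot: [0.776, -0.631, -0.0, -0.0]
wrist_force: [0.8, -0.4, -0.5]
gripper_width: 0.023
```

```bash
cat > hr.sh <<'E'
python3 hang4.py $1 $2; python3 -c "
from h import *
p=robot.sense()['position'];print('L',inrack(RKL,p).round(4),'R',inrack(RKR,p).round(4),p.round(4),robot.sense()['wrist_force'].round(1))"
E
bash hr.sh red_a pics/h7.png
```

```text
side [(0.86, [204.5, 109.2], 318), (0.43, [196.8, 115.5], 113)] [208. 110.]
oy 2.9092089702202384
ox -5.0 mm  h 4.7 mm  tilt -0.048 rad cost 0.185
bottom centre world [ 0.4944 -0.3827  0.1041]
L [-0.7697 -0.226 ] R [0.0072 0.001 ] [ 0.494  -0.3936  0.2293] [-0.6 -1.2 -2.3]
```

View pics/h7.png

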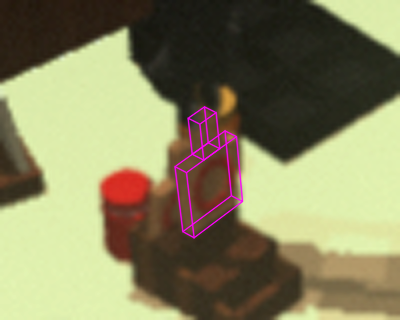

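Emit:
{"name": "servo_tool", "arguments": {"deltas": [[10,-2,0,15,0],[10,-2,0,30,0],[10,-2,0,42,0],[10,-2,0,48,0],[10,-2,0,54,0],[10,-2,0,60,0],[10,-2,0,65,0],[10,-2,0,65,0]]}}

```text
time_s: 23.18
position: [0.4928, -0.3925, 0.1638]
ee_rot: [0.775, -0.632, -0.0, -0.0]
wrist_force: [-0.2, 0.8, -1.6]
gripper_width: 0.023
```

Emit:
{"name": "servo_tool", "arguments": {"deltas": [[10,0,0,3,0],[10,0,0,6,0],[10,0,0,6,0]]}}

```text
time_s: 23.55
position: [0.4929, -0.3926, 0.1579]
ee_rot: [0.775, -0.632, -0.0, -0.0]
wrist_force: [0.3, 0.3, -0.1]
gripper_width: 0.0229
```

Emit:
{"name": "servo_tool", "arguments": {"deltas": [[10,0,0,3,0],[10,0,0,5,0],[10,0,0,5,0]]}}

```text
time_s: 23.92
position: [0.4933, -0.3933, 0.1545]
ee_rot: [0.775, -0.632, 0.001, 0.0]
wrist_force: [-1.6, 0.4, 3.7]
gripper_width: 0.0233
```

```bash
bash hr.sh red_a pics/h8.png
```

```text
side [(0.58, [207.4, 122.7], 236)] [209. 124.]
oy -10.795807058169682
ox -2.4 mm  h 5.7 mm  tilt 0.065 rad cost 0.334
bottom centre world [ 0.484  -0.4014  0.0305]
L [-0.7694 -0.2253] R [0.0067 0.0005] [ 0.4933 -0.3932  0.1544] [-0.9 -0.3  4.2]
```

View pics/h8.png

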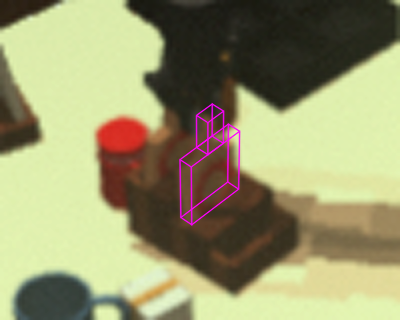

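Emit:
{"name": "servo_tool", "arguments": {"deltas": [[28,0,0,0,0],[40,0,0,0,0],[45,0,0,-40,0],[45,0,0,-90,0],[45,-30,0,-110,0]]}}

```text
time_s: 24.65
position: [0.4878, -0.3649, 0.2669]
ee_rot: [0.775, -0.632, 0.003, 0.0]
wrist_force: [0.2, 0.9, 0.0]
gripper_width: 0.0452
```

```bash
python3 -c "
from h import *
delta(*rk(RKL,0),.22,RKL[2])"
```

```text
pos [ 0.4878 -0.3649  0.2669] yaw -1.3688 q6 2.18 t 24.65 w 0.0452 F [0.24 0.86 0.05]
delta tx -755.1 ty -167.6 tz 46.9 roll -2.646
```

Emit:
{"name": "servo_tool", "arguments": {"deltas": [[45,-50,-11,0,-0.18],[45,-105,-23,0,-0.36],[45,-160,-35,0,-0.54],[45,-215,-48,0,-0.72],[45,-270,-60,0,-0.9],[45,-325,-72,0,-1.08],[45,-380,-84,0,-1.26],[45,-435,-96,0,-1.44],[45,-490,-109,0,-1.62],[45,-545,-121,0,-1.8],[45,-600,-133,0,-1.98],[45,-655,-145,0,-2.16],[45,-705,-156,0,-2.34],[45,-740,-164,0,-2.5],[45,-755,-168,20,-2.646],[45,-755,-168,47,-2.646],[45,-755,-168,47,-2.646],[45,-755,-168,47,-2.646]]}}

```text
time_s: 26.9
position: [0.4991, 0.41, 0.217]
ee_rot: [0.803, 0.597, 0.0, -0.0]
wrist_force: [0.5, -0.1, -0.3]
gripper_width: 0.0447
```

```bash
cat > gl.py <<'E'
from h import *
import sys
s=robot.sense();P=s["position"];delta(*rk(RKL,float(sys.argv[2])),float(sys.argv[3]),RKL[2]);t=[]
for c in("top","side"):
    f=grab_frame(c);u=proj(f,[P-[0,0,.07]])[0];x,y=[int(max(v,0)) for v in u-[50,40]]
    t.append(crop(f,x,y,100,80,4,1.6 if c=="top" else 1.5))
cv2.imwrite(sys.argv[1],np.hstack(t))
E
python3 gl.py pics/l1.png 0 .135
```

```text
pos [0.4991 0.41   0.217 ] yaw 1.2785 q6 0.86 t 26.9 w 0.0447 F [ 0.48 -0.14 -0.34]
delta tx -1.1 ty 1.8 tz 82.0 roll 0.001
```

View pics/l1.png

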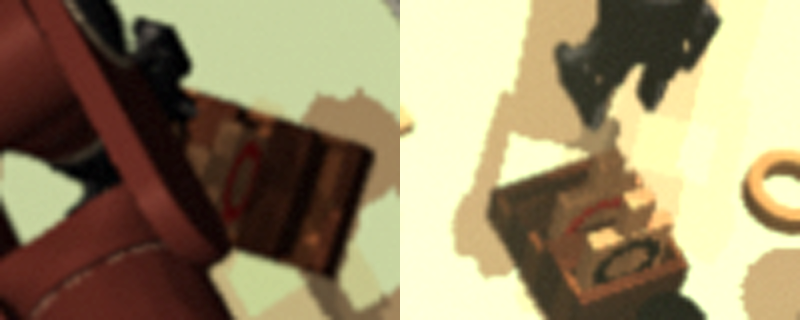

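Run:
```python
from h import *
f=grab_frame("side");P=robot.sense()["position"]
u=proj(f,[P-[0,0,.07]])[0];x,y=[int(max(v,0)) for v in u-[50,40]]
im=crop(f,x,y,100,80,8,1.5)
T=T2(RKL[0]+.004,RKL[1]+.007,RKL[2])
for xc,z in((0,.032),(.055,.052)):
    wire(im,f,T,bedges(xc-.008,xc+.008,-.0375,.0375,z,z+.085)+bedges(xc-.008,xc+.008,-.012,.012,z+.085,z+.13),(255,0,255),x,y,8)
Tp=T2(P[0]+.004,P[1]+.007,1.277,P[2])
wire(im,f,Tp,rect(-.011,.011,-.0225,.0225,0),(255,255,0),x,y,8)
cv2.imwrite("pics/l2.png",im[:600])
```

```text
(no output)
```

View pics/l2.png

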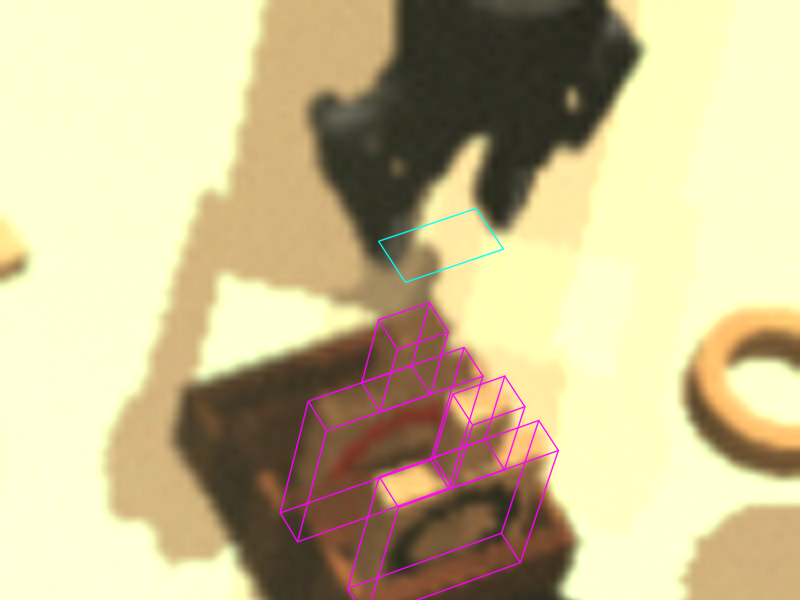

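Emit:
{"name": "servo_tool", "arguments": {"deltas": [[45,-1,2,30,0],[45,-1,2,60,0],[45,-1,2,82,0],[45,-1,2,82,0],[45,-1,2,82,0],[10,-1,2,82,0],[10,-1,2,82,0],[10,-1,2,82,0],[10,-1,2,82,0],[10,-1,2,82,0]], "squeeze": 40}}

```text
time_s: 28.3
position: [0.501, 0.4091, 0.1357]
ee_rot: [0.802, 0.597, 0.001, -0.0]
wrist_force: [-2.1, 0.2, 5.6]
gripper_width: 0.0234
```

Emit:
{"name": "servo_tool", "arguments": {"deltas": [[10,0,0,-20,0],[10,0,0,-50,0],[10,0,0,-100,0],[10,0,0,-140,0],[10,0,0,-140,0]]}}

```text
time_s: 28.92
position: [0.5021, 0.4095, 0.2803]
ee_rot: [0.802, 0.597, 0.005, 0.0]
wrist_force: [-0.1, 0.1, -0.6]
gripper_width: 0.0237
```

```bash
bash hr.sh red_a pics/h9.png;  python3 -c "
from h import *
delta(*rk(RKR,-.055),.25,RKR[2])"
```

```text
side [(0.88, [353.8, 220.9], 448)] [349. 226.]
oy 5.9394911732913815
ox 1.8 mm  h 9.8 mm  tilt -0.064 rad cost 0.140
bottom centre world [0.4946 0.405  0.1604]
L [-0.0002  0.0002] R [-0.7769  0.1695] [0.5003 0.4084 0.2743] [ 0.2  0.3 -1.1]
pos [0.5003 0.4084 0.2743] yaw 1.2787 q6 0.86 t 29.025 w 0.023 F [ 0.2  0.3 -1.1]
delta tx -715.6 ty 194.4 tz 24.3 roll 2.646
```

View pics/h9.png

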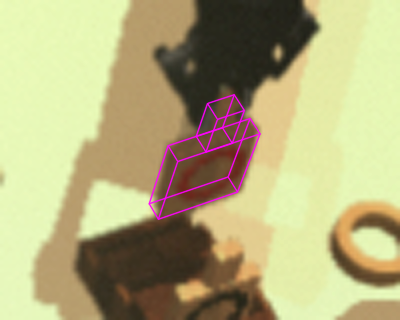

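Emit:
{"name": "servo_tool", "arguments": {"deltas": [[10,-35,9,0,0.15],[10,-85,23,10,0.33],[10,-135,37,20,0.5],[10,-185,50,24,0.67],[10,-235,64,24,0.85],[10,-285,77,24,1.03],[10,-335,91,24,1.21],[10,-385,105,24,1.39],[10,-435,118,24,1.57],[10,-485,132,24,1.75],[10,-535,145,24,1.93],[10,-585,159,24,2.11],[10,-635,173,24,2.29],[10,-680,185,24,2.47],[10,-705,191,24,2.6],[10,-716,194,24,2.646],[10,-716,194,24,2.646],[10,-716,194,24,2.646]]}}

```text
time_s: 31.28
position: [0.4802, -0.3319, 0.2498]
ee_rot: [0.776, -0.631, -0.001, -0.0]
wrist_force: [-0.2, 0.3, 0.1]
gripper_width: 0.0236
```

```bash
bash hr.sh red_a pics/h10.png
```

```text
side [(0.75, [219.5, 110.5], 244), (0.49, [200.4, 113.7], 232), (0.48, [207.6, 122.4], 181)] [219. 112.]
oy -9.935760268757168
ox 0.2 mm  h 6.0 mm  tilt 0.127 rad cost 0.340
bottom centre world [ 0.4738 -0.3502  0.1268]
L [-0.7146 -0.1951] R [-0.056   0.0002] [ 0.4803 -0.3319  0.2503] [ 0.2  0.3 -0.8]
```

View pics/h10.png

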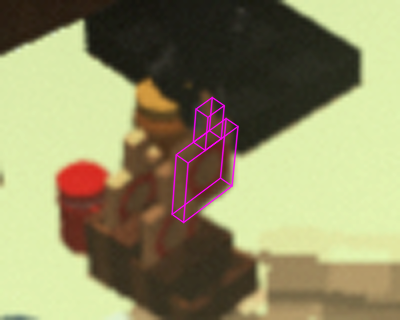

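```bash
cat > hyp.py <<'E'
from h import *
import sys
# args: out, h(mm tab end above TCP), list of (ox mm,tilt)
s=robot.sense();P=s["position"]+[.004,.007,0];q=s["ee_rot"];yw=2*np.arctan2(q[1],q[0])
hh=float(sys.argv[2])/1e3; H=eval(sys.argv[3]); f=grab_frame("side")
u=proj(f,[P-[0,0,.05]])[0];x,y=[int(max(v,0)) for v in u-[30,38]];t=[]
im0=crop(f,x,y,60,74,7,2.0);t=[im0.copy()]
for ox,a in H:
    c,s_=np.cos(a),np.sin(a); A=np.array([[c,0,-s_],[0,1,0],[s_,0,c]]);Z=T2(0,0,yw)[:3,:3];T=np.eye(4);T[:3,:3]=Z@A;T[:3,3]=P+Z@np.array([ox/1e3,0,hh])
    im=im0.copy();wire(im,f,T,bedges(-.008,.008,-.0375,.0375,-.13,-.045)+bedges(-.008,.008,-.012,.012,-.045,0),(255,0,255),x,y,7);t.append(im)
o=np.hstack(t);k=min(800/o.shape[1],600/o.shape[0]);cv2.imwrite(sys.argv[1],cv2.resize(o,None,fx=k,fy=k,interpolation=cv2.INTER_AREA))
E
python3 hyp.py pics/y1.png 26.5 "[(0,0)]"
```

```text
(no output)
```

View pics/y1.png

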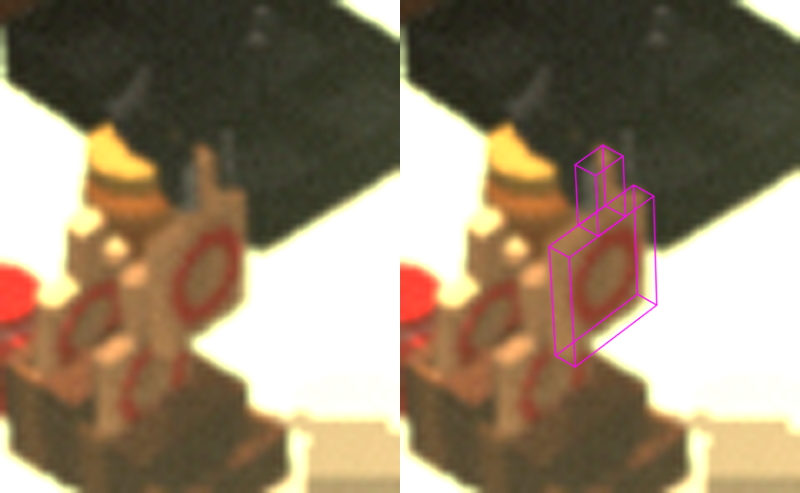

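Emit:
{"name": "servo_tool", "arguments": {"deltas": [[10,0,0,20,0],[10,0,0,40,0],[10,0,0,60,0],[10,0,0,75,0],[10,0,0,80,0],[10,0,0,80,0]]}}

```text
time_s: 32.17
position: [0.4801, -0.3331, 0.1701]
ee_rot: [0.775, -0.632, -0.0, -0.0]
wrist_force: [-0.3, 0.1, -0.8]
gripper_width: 0.0232
```

```bash
sed -i 's/^o=np.hstack/Tr=T2(RKR[0]+.004,RKR[1]+.007,RKR[2])\nfor i in t[1:]: wire(i,f,Tr,rect(-.066,-.044,-.046,.046,.042)+rect(-.078,-.044,-.052,.052,.042)+rect(-.044,.011,-.052,.052,.062),(255,255,0),x,y,7)\no=np.hstack/' hyp.py; python3 hyp.py pics/y2.png 26.5 "[(0,0)]"
```

```text
(no output)
```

View pics/y2.png

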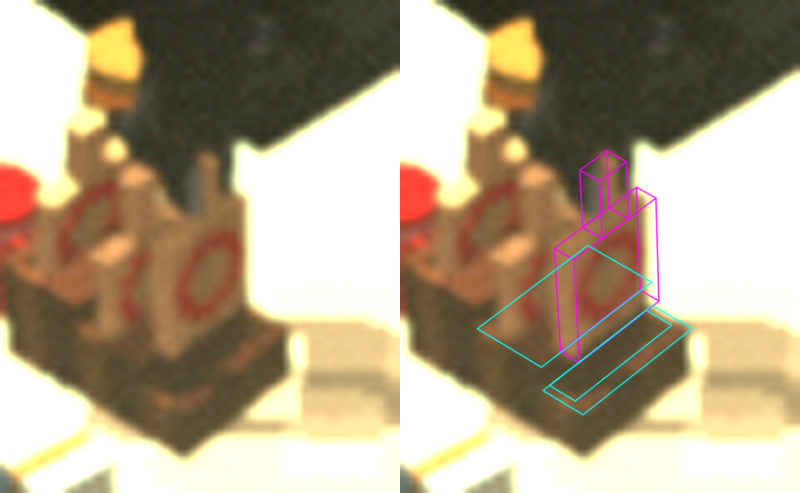

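Emit:
{"name": "servo_tool", "arguments": {"deltas": [[10,-4,0,0,0],[10,-4,0,5,0],[10,-4,0,10,0],[10,-4,0,15,0],[10,-4,0,15,0]]}}

```text
time_s: 32.85
position: [0.4789, -0.3288, 0.1544]
ee_rot: [0.775, -0.632, -0.001, -0.0]
wrist_force: [0.5, -0.1, -1.0]
gripper_width: 0.0231
```

Emit:
{"name": "servo_tool", "arguments": {"deltas": [[10,0,0,5,0],[10,0,0,10,0],[10,0,0,15,0],[10,0,0,15,0]]}}

```text
time_s: 33.35
position: [0.479, -0.3288, 0.1395]
ee_rot: [0.775, -0.632, -0.001, -0.0]
wrist_force: [0.1, -0.6, -1.2]
gripper_width: 0.0231
```

Emit:
{"name": "servo_tool", "arguments": {"deltas": [[10,0,0,6,0],[10,0,0,12,0],[10,0,0,16,0],[10,0,0,19,0],[10,0,0,19,0]]}}

```text
time_s: 33.98
position: [0.4792, -0.329, 0.1209]
ee_rot: [0.775, -0.632, -0.0, -0.0]
wrist_force: [-0.3, -0.0, -1.2]
gripper_width: 0.0234
```

```bash
python3 hyp.py pics/y3.png 26.5 "[(4,0)]"
```

```text
(no output)
```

View pics/y3.png

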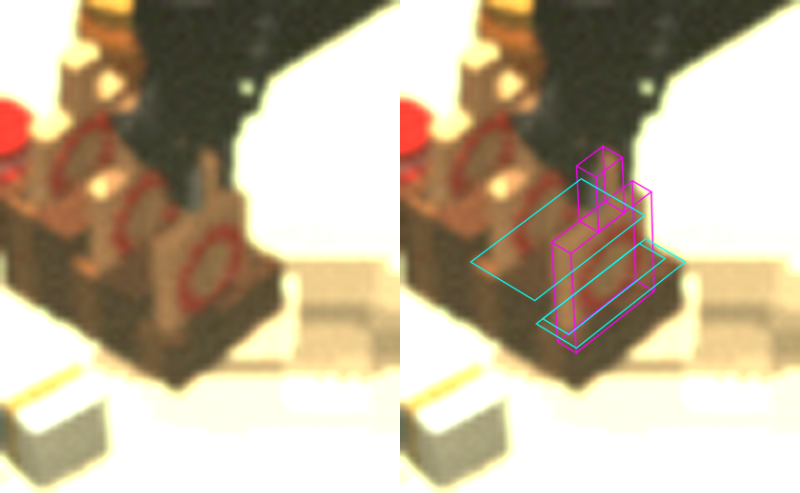

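Going in freely. Last few mm to the floor, then release.

Emit:
{"name": "servo_tool", "arguments": {"deltas": [[10,0,0,3,0],[10,0,0,5,0],[10,0,0,6,0],[10,0,0,6,0]]}}

```text
time_s: 34.52
position: [0.4795, -0.3292, 0.1158]
ee_rot: [0.775, -0.632, 0.0, 0.0]
wrist_force: [-0.5, 0.6, 1.0]
gripper_width: 0.0232
```

Emit:
{"name": "servo_tool", "arguments": {"deltas": [[10,0,0,2,0],[28,0,0,2,0],[40,0,0,2,0],[45,0,0,0,0],[45,0,0,-50,0],[45,0,0,-110,0],[45,-60,-40,-140,0],[45,-120,-40,-140,0],[45,-120,-40,-140,0]], "squeeze": 20}}

```text
time_s: 35.65
position: [0.4944, -0.2009, 0.2563]
ee_rot: [0.776, -0.63, 0.001, -0.0]
wrist_force: [-0.5, -0.8, 0.1]
gripper_width: 0.0451
```

```bash
python3 pf.py black_a "(.69,-.065)" pics/p3.png; python3 both.py pics/b2.png "(.49,-.39,.08)"
```

```text
top [ 0.7387 -0.0596  3.2189  0.1181] tabend [ 0.6091 -0.0697] 0.96
side [ 0.7369 -0.055   3.2582  0.0367] tabend [ 0.6078 -0.0701] 0.66
both [ 0.7372 -0.0566  3.246   0.1909] tabend [ 0.6079 -0.0702]
pos [ 0.4941 -0.2042  0.2549] yaw -1.3678 q6 2.41 t 35.85 w 0.045 F [-0.14 -0.29 -0.05]
delta tx 0.0 ty -0.0 tz -0.0 roll 0.000
```

View pics/b2.png

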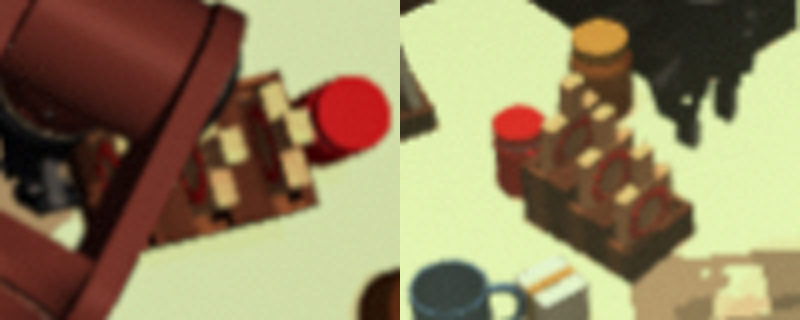

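View pics/p3.png

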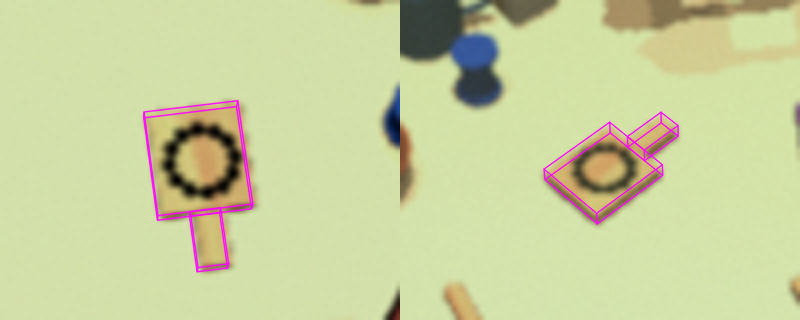

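```bash
python3 -c "
from h import *
delta(.6085,-.0708,.11,0.1)"
```

```text
pos [ 0.494  -0.2046  0.2547] yaw -1.3688 q6 2.41 t 35.95 w 0.0451 F [ 0.51 -0.78  0.33]
delta tx -108.1 ty -139.0 tz 144.7 roll -1.469
```

Emit:
{"name": "servo_tool", "arguments": {"deltas": [[45,-15,-18,0,-0.18],[45,-30,-36,20,-0.36],[45,-45,-54,40,-0.54],[45,-60,-72,60,-0.72],[45,-75,-90,60,-0.9],[45,-90,-108,60,-1.08],[45,-100,-125,60,-1.26],[45,-108,-139,100,-1.42],[45,-108,-139,145,-1.469],[45,-108,-139,145,-1.469],[45,-108,-139,145,-1.469]]}}

```text
time_s: 37.33
position: [0.6093, -0.0706, 0.1115]
ee_rot: [0.999, 0.05, 0.001, 0.0]
wrist_force: [0.1, -0.5, 1.0]
gripper_width: 0.0454
```

```bash
python3 -c "
from h import *
delta(.6085,-.0708,.004,0.1)"
```

```text
pos [ 0.6093 -0.0706  0.1115] yaw 0.0999 q6 1.23 t 37.325 w 0.0454 F [ 0.08 -0.51  1.04]
delta tx -0.8 ty 0.1 tz 107.5 roll -0.000
```

Emit:
{"name": "servo_tool", "arguments": {"deltas": [[45,-1,0,50,0],[45,-1,0,90,0],[45,-1,0,107,0],[45,-1,0,107,0],[45,-1,0,107,0],[10,-1,0,107,0],[10,-1,0,107,0],[10,-1,0,107,0],[10,-1,0,107,0],[10,-1,0,107,0],[10,-1,0,57,0],[10,-1,0,5,0],[10,-1,0,-45,0],[10,-1,0,-60,0],[10,-1,0,-60,0],[23.7,-1,0,-60,0],[23.7,-1,0,-60,0],[23.7,-1,0,-60,0],[23.7,-1,0,-60,0],[10,-1,0,-60,0]]}}

```text
time_s: 39.83
position: [0.6075, -0.0698, 0.1702]
ee_rot: [0.999, 0.051, -0.0, -0.0]
wrist_force: [-0.6, 0.9, -0.6]
gripper_width: 0.023
```

```bash
python3 hang4.py black_a pics/h11.png
```

```text
side [(0.97, [231.4, 176.4], 392)] [234. 177.]
oy 2.0540659633025564
ox 3.3 mm  h 8.6 mm  tilt 0.156 rad cost 0.096
bottom centre world [ 0.6306 -0.0653  0.0503]
```

View pics/h11.png

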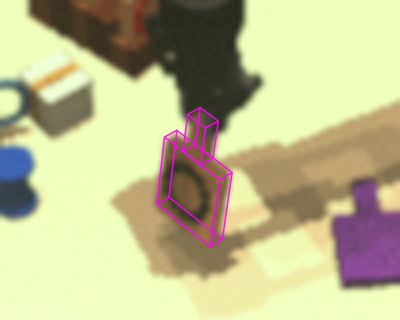

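```bash
python3 -c "
from h import *
delta(*rk(RKL,-.022),.24,RKL[2])"
```

```text
pos [ 0.6076 -0.0697  0.1704] yaw 0.1018 q6 1.23 t 39.925 w 0.023 F [-0.29  0.93 -1.57]
delta tx -66.4 ty -466.4 tz -69.6 roll -1.175
```

Emit:
{"name": "servo_tool", "arguments": {"deltas": [[10,0,0,-40,0],[10,-3,-20,-70,-0.1],[10,-9,-60,-70,-0.2],[10,-16,-110,-70,-0.32],[10,-23,-160,-70,-0.44],[10,-30,-210,-70,-0.56],[10,-37,-260,-70,-0.68],[10,-44,-310,-70,-0.8],[10,-51,-360,-70,-0.92],[10,-58,-405,-70,-1.04],[10,-63,-440,-70,-1.13],[10,-66,-460,-70,-1.175],[10,-66,-466,-70,-1.175],[10,-66,-466,-70,-1.175]]}}

```text
time_s: 41.68
position: [0.4949, 0.3866, 0.2402]
ee_rot: [0.803, 0.595, -0.0, 0.0]
wrist_force: [-0.0, -0.9, -0.5]
gripper_width: 0.0235
```

```bash
bash hr.sh black_a pics/h12.png
```

```text
side [(0.78, [345.5, 228.5], 560)] [344. 228.]
oy -3.0855380169523245
ox 4.5 mm  h 9.0 mm  tilt 0.147 rad cost 0.083
bottom centre world [0.5047 0.4082 0.1206]
L [-0.023  -0.0012] R [-0.7562  0.1599] [0.495  0.3861 0.2403] [-0.5 -0.7  0.2]
```

View pics/h12.png

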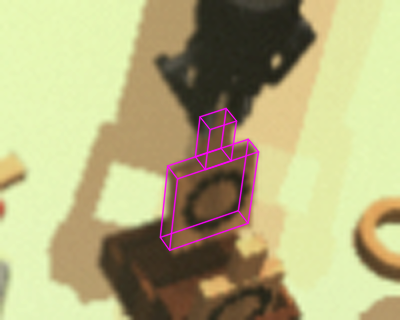

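Emit:
{"name": "servo_tool", "arguments": {"deltas": [[10,3,0,12,0],[10,3,0,24,0],[10,3,0,36,0],[10,3,0,44,0],[10,3,0,44,0]]}}

```text
time_s: 42.4
position: [0.4948, 0.3897, 0.195]
ee_rot: [0.803, 0.596, -0.001, -0.0]
wrist_force: [-0.1, -0.2, -1.0]
gripper_width: 0.0231
```

```bash
sed -i "s/^T=Tm(p\[0\].*print/&/; s/^t=\[\]$/Pb=(T@[0,0,-.13,1])[:3];print('rel to side racks L',inrack((.5032,.4161,1.275),Pb).round(4),'R',inrack((.4953,-.3788,-1.37),Pb).round(4));t=[]/" hang4.py; bash hr.sh black_a pics/h13.png
```

```text
side [(0.9, [344.7, 238.8], 450), (0.6, [352.7, 255.8], 372)] [342. 236.]
oy -2.6075457621913314
ox 7.7 mm  h 7.8 mm  tilt 0.109 rad cost 0.158
bottom centre world [0.5037 0.4099 0.0736]
rel to side racks L [-0.0058 -0.0023] R [-0.7712  0.1655]
L [-0.019  -0.0006] R [-0.76    0.1612] [0.4955 0.3901 0.1966] [-0.6  0.4 -0.4]
```

View pics/h13.png

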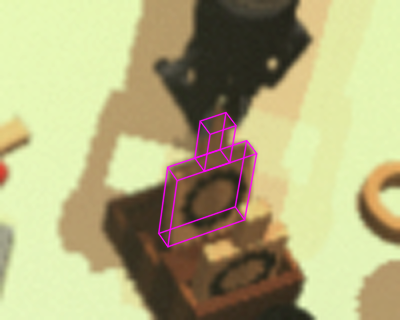

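Emit:
{"name": "servo_tool", "arguments": {"deltas": [[10,1,0,2,0],[10,2,0,2,0],[10,2,0,2,0]]}}

```text
time_s: 42.88
position: [0.4961, 0.392, 0.1946]
ee_rot: [0.803, 0.596, 0.0, 0.0]
wrist_force: [0.4, -0.5, -1.2]
gripper_width: 0.0235
```

Emit:
{"name": "servo_tool", "arguments": {"deltas": [[10,1,0,0,0],[10,2,0,0,0],[10,2,0,0,0]]}}

```text
time_s: 43.25
position: [0.4965, 0.3938, 0.1943]
ee_rot: [0.803, 0.596, -0.0, 0.0]
wrist_force: [-0.4, -1.3, -0.2]
gripper_width: 0.0232
```

Emit:
{"name": "servo_tool", "arguments": {"deltas": [[10,1,0,0,0],[10,2,0,0,0],[10,2,0,0,0]]}}

```text
time_s: 43.62
position: [0.4971, 0.3958, 0.1943]
ee_rot: [0.803, 0.596, -0.0, 0.0]
wrist_force: [-1.1, -2.2, -0.4]
gripper_width: 0.0235
```

Emit:
{"name": "servo_tool", "arguments": {"deltas": [[10,-4,0,0,0],[10,-4,0,8,0],[10,-4,0,16,0],[10,-4,0,24,0],[10,-4,0,24,0]]}}

```text
time_s: 44.25
position: [0.4953, 0.3916, 0.1688]
ee_rot: [0.803, 0.596, -0.001, -0.0]
wrist_force: [-0.8, 0.1, -1.3]
gripper_width: 0.0232
```

Emit:
{"name": "servo_tool", "arguments": {"deltas": [[10,1,0,4,0],[10,2,0,8,0],[10,3,0,11,0],[10,3,0,11,0]]}}

```text
time_s: 44.75
position: [0.4967, 0.3947, 0.1589]
ee_rot: [0.803, 0.596, -0.0, 0.0]
wrist_force: [-0.1, -1.2, -1.0]
gripper_width: 0.0231
```

Straighten (tool toward +x) while going down the last bit.

Emit:
{"name": "servo_tool", "arguments": {"deltas": [[10,2,0,1,0],[10,4,0,2,0],[10,6,0,4,0],[10,7,0,6,0],[10,7,0,6,0]]}}

```text
time_s: 45.38
position: [0.4993, 0.402, 0.1543]
ee_rot: [0.803, 0.596, 0.001, -0.0]
wrist_force: [-1.3, -1.1, 4.8]
gripper_width: 0.0232
```

```bash
bash hr.sh black_a pics/h14.png
```

```text
side [(0.94, [352.1, 253.8], 400), (0.68, [344.2, 244.5], 305)] [342. 246.]
oy 17.66837273767524
ox 21.7 mm  h 4.3 mm  tilt 0.211 rad cost 0.533
bottom centre world [0.4965 0.4539 0.0314]
rel to side racks L [0.0343 0.0174] R [-0.8158  0.1673]
L [-0.0067 -0.0007] R [-0.7708  0.1672] [0.4993 0.4018 0.1542] [ 0.3 -1.4  5.4]
```

View pics/h14.png

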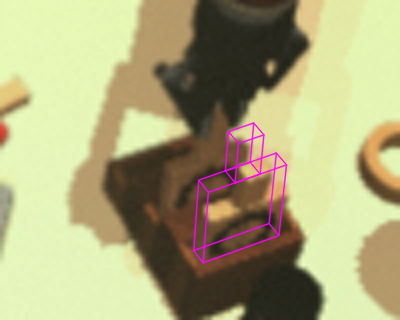

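Emit:
{"name": "servo_tool", "arguments": {"deltas": [[28,0,0,0,0],[40,0,0,0,0],[45,0,0,-40,0],[45,0,0,-90,0],[45,-50,0,-120,0],[45,-110,0,-120,0],[45,-170,0,-120,0],[45,-230,20,-120,0],[45,-290,40,-120,0],[45,-350,40,-120,0],[45,-410,40,-120,0],[45,-410,40,-120,0]]}}

```text
time_s: 46.98
position: [0.4176, -0.0056, 0.2731]
ee_rot: [0.805, 0.593, 0.0, 0.0]
wrist_force: [-0.3, 0.9, -0.1]
gripper_width: 0.0447
```

```bash
python3 pf.py black_a "(.6,.19)" pics/p4.png; python3 both.py pics/b3.png "(.5,.4,.08)"
```

```text
top [0.6427 0.1869 3.0492 0.0996] tabend [0.5133 0.1989] 0.68
side [0.6415 0.191  3.0697 0.1729] tabend [0.5118 0.2003] 0.59
both [0.6422 0.1884 3.0532 0.3018] tabend [0.5127 0.1999]
pos [ 0.4185 -0.0017  0.2732] yaw 1.2782 q6 0.11 t 47.175 w 0.0449 F [ 0.63 -0.62  0.24]
delta tx 0.0 ty 0.0 tz -0.0 roll 0.000
```

View pics/b3.png

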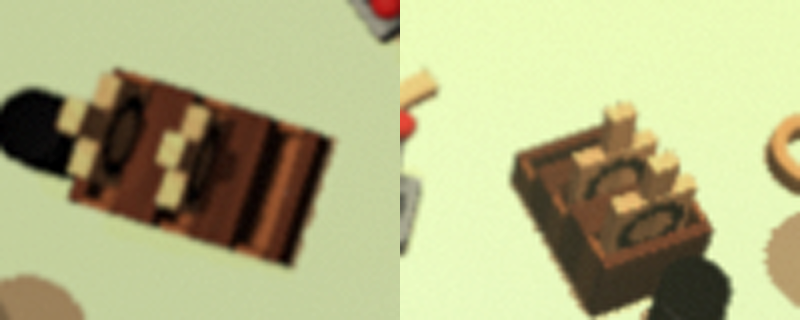

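View pics/p4.png

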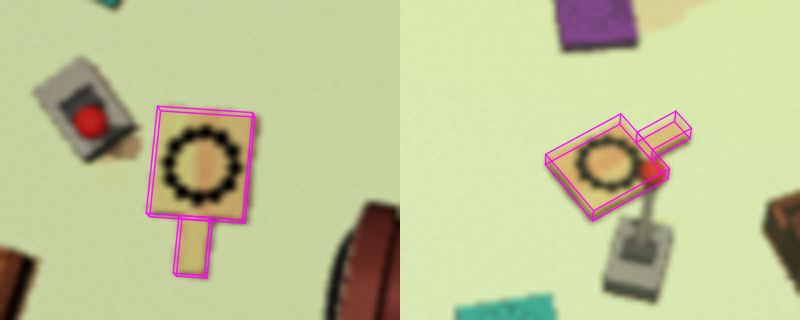

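```bash
python3 -c "
from h import *
delta(.5130,.1990,.11,-.085)"
```

```text
pos [ 0.4185 -0.0013  0.2732] yaw 1.2794 q6 0.11 t 47.275 w 0.0451 F [-0.73  0.58 -0.03]
delta tx 219.0 ty 32.9 tz 163.2 roll 1.364
```

Emit:
{"name": "servo_tool", "arguments": {"deltas": [[45,35,5,20,0.18],[45,70,10,40,0.36],[45,105,16,60,0.54],[45,140,21,60,0.72],[45,175,26,60,0.9],[45,205,31,60,1.08],[45,219,33,70,1.26],[45,219,33,120,1.364],[45,219,33,163,1.364],[45,219,33,163,1.364],[45,219,33,163,1.364]]}}

```text
time_s: 48.65
position: [0.5142, 0.1986, 0.1119]
ee_rot: [0.999, -0.043, 0.001, -0.0]
wrist_force: [0.7, 0.1, 0.9]
gripper_width: 0.045
```

```bash
python3 -c "
from h import *
delta(.5130,.1990,.004,-.085)"
```

```text
pos [0.5142 0.1986 0.1119] yaw -0.0858 q6 1.89 t 48.65 w 0.045 F [0.73 0.06 0.89]
delta tx -1.2 ty -0.3 tz 107.9 roll -0.001
```

Emit:
{"name": "servo_tool", "arguments": {"deltas": [[45,-1,0,50,0],[45,-1,0,90,0],[45,-1,0,107,0],[45,-1,0,107,0],[45,-1,0,107,0],[10,-1,0,107,0],[10,-1,0,107,0],[10,-1,0,107,0],[10,-1,0,107,0],[10,-1,0,107,0],[10,-1,0,57,0],[10,-1,0,5,0],[10,-1,0,-45,0],[10,-1,0,-60,0],[10,-1,0,-60,0],[23.7,-1,0,-60,0],[23.7,-1,0,-60,0],[23.7,-1,0,-60,0],[23.7,-1,0,-60,0],[10,-1,0,-60,0]]}}

```text
time_s: 51.15
position: [0.5124, 0.1976, 0.1701]
ee_rot: [0.999, -0.044, -0.0, 0.0]
wrist_force: [0.0, 0.1, -1.0]
gripper_width: 0.0233
```

```bash
python3 hang4.py black_a pics/h15.png
```

```text
side [(0.82, [296.0, 211.1], 440)] [300. 209.]
oy 0.5905551071977412
ox 5.6 mm  h 8.5 mm  tilt 0.214 rad cost 0.125
bottom centre world [0.5455 0.1953 0.0516]
rel to side racks L [-0.1989 -0.1048] R [-0.5526  0.1637]
```

View pics/h15.png

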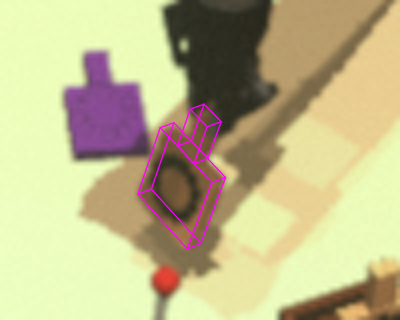

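```bash
python3 -c "
from h import *
delta(*rk(RKL,-.085),.215,RKL[2])"
```

```text
pos [0.5125 0.1977 0.1704] yaw -0.0872 q6 1.89 t 51.25 w 0.0234 F [ 0.24  0.28 -1.69]
delta tx -47.7 ty -125.8 tz -44.6 roll -1.364
```

Emit:
{"name": "servo_tool", "arguments": {"deltas": [[10,0,0,-25,0],[10,-5,-10,-45,-0.13],[10,-10,-25,-45,-0.27],[10,-15,-40,-45,-0.41],[10,-21,-55,-45,-0.55],[10,-27,-70,-45,-0.69],[10,-33,-85,-45,-0.83],[10,-39,-100,-45,-0.97],[10,-44,-114,-45,-1.11],[10,-48,-124,-45,-1.25],[10,-48,-126,-45,-1.33],[10,-48,-126,-45,-1.364],[10,-48,-126,-45,-1.364]]}}

```text
time_s: 52.88
position: [0.4756, 0.3272, 0.2154]
ee_rot: [0.803, 0.596, 0.0, 0.0]
wrist_force: [0.1, 0.1, -0.8]
gripper_width: 0.0232
```

```bash
bash hr.sh black_a pics/h16.png
```

```text
side [(0.74, [337.2, 222.1], 457)] [334. 218.]
oy 0.12878855669869377
ox 8.0 mm  h 7.9 mm  tilt 0.181 rad cost 0.222
bottom centre world [0.4846 0.3574 0.0954]
rel to side racks L [-0.0616  0.0006] R [-0.7235  0.1364]
L [-0.0851  0.0003] R [-0.7024  0.1289] [0.4756 0.3272 0.2154] [ 0.6  0.1 -0.8]
```

View pics/h16.png

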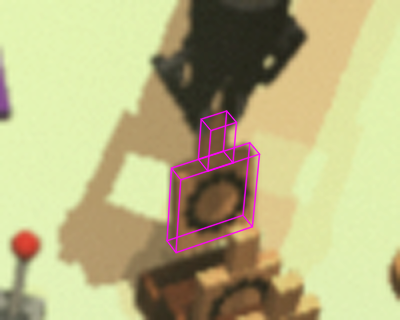

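Emit:
{"name": "servo_tool", "arguments": {"deltas": [[10,0,0,12,0],[10,0,0,24,0],[10,0,0,34,0],[10,0,0,43,0],[10,0,0,43,0]]}}

```text
time_s: 53.6
position: [0.4749, 0.327, 0.1709]
ee_rot: [0.803, 0.596, -0.001, -0.0]
wrist_force: [-0.1, -0.0, -0.7]
gripper_width: 0.0232
```

Emit:
{"name": "servo_tool", "arguments": {"deltas": [[10,1,0,0,0],[10,2,0,0,0],[10,2,0,0,0]]}}

```text
time_s: 53.98
position: [0.4764, 0.3294, 0.1729]
ee_rot: [0.803, 0.596, 0.0, 0.0]
wrist_force: [-0.9, -1.1, -1.7]
gripper_width: 0.0236
```

Emit:
{"name": "servo_tool", "arguments": {"deltas": [[10,1,0,0,0],[10,2,0,0,0],[10,2,0,0,0]]}}

```text
time_s: 54.35
position: [0.4767, 0.3311, 0.1724]
ee_rot: [0.803, 0.596, -0.0, 0.0]
wrist_force: [-0.4, -1.4, -0.3]
gripper_width: 0.0233
```

Emit:
{"name": "servo_tool", "arguments": {"deltas": [[10,-4,0,0,0],[10,-4,0,8,0],[10,-4,0,14,0],[10,-4,0,20,0],[10,-4,0,20,0]]}}

```text
time_s: 54.98
position: [0.475, 0.3272, 0.1512]
ee_rot: [0.803, 0.596, -0.001, -0.0]
wrist_force: [1.6, -0.0, -0.6]
gripper_width: 0.0232
```

Emit:
{"name": "servo_tool", "arguments": {"deltas": [[10,1,0,4,0],[10,3,0,8,0],[10,5,0,12,0],[10,5,0,12,0]]}}

```text
time_s: 55.48
position: [0.4768, 0.332, 0.1396]
ee_rot: [0.803, 0.596, -0.001, 0.0]
wrist_force: [-0.7, -1.3, -1.2]
gripper_width: 0.0232
```

```bash
bash hr.sh black_a pics/h17.png
```

```text
side [(0.61, [344.2, 239.8], 302), (0.6, [335.0, 231.7], 336)] [332. 232.]
oy 22.834876357034467
ox 22.9 mm  h 3.5 mm  tilt 0.251 rad cost 0.855
bottom centre world [0.4709 0.3914 0.0172]
rel to side racks L [-0.0331  0.0237] R [-0.7596  0.1297]
L [-0.08    0.0005] R [-0.7069  0.1311] [0.4768 0.332  0.14  ] [ 0.1 -1.8 -2.1]
```

View pics/h17.png

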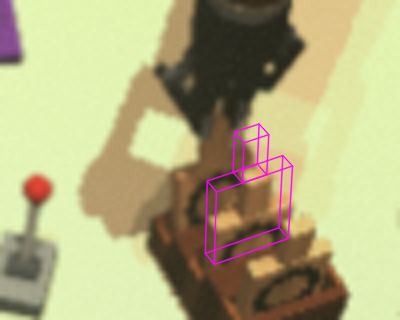

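Emit:
{"name": "servo_tool", "arguments": {"deltas": [[10,3,0,0,0],[10,6,0,0,0],[10,9,0,1,0],[10,12,0,2,0],[10,14,0,4,0],[10,14,0,4,0]]}}

```text
time_s: 56.32
position: [0.481, 0.3456, 0.1359]
ee_rot: [0.803, 0.596, -0.0, -0.0]
wrist_force: [0.5, -1.3, -1.7]
gripper_width: 0.0228
```

Emit:
{"name": "servo_tool", "arguments": {"deltas": [[10,0,0,1,0],[10,0,0,2,0],[10,0,0,2,0]]}}

```text
time_s: 56.7
position: [0.481, 0.3455, 0.1342]
ee_rot: [0.803, 0.596, -0.0, -0.0]
wrist_force: [0.4, -0.9, -1.8]
gripper_width: 0.0235
```

Emit:
{"name": "servo_tool", "arguments": {"deltas": [[10,1,0,2,0],[10,2,0,3,0],[10,2,0,4,0],[10,2,0,4,0]]}}

```text
time_s: 57.2
position: [0.4828, 0.3487, 0.1338]
ee_rot: [0.803, 0.596, 0.002, -0.0]
wrist_force: [-4.3, -1.4, 10.0]
gripper_width: 0.0232
```

Firm on the floor. Release and back off, then look.

Emit:
{"name": "servo_tool", "arguments": {"deltas": [[28,0,0,-2,0],[40,0,0,-3,0],[45,0,0,-30,0],[45,0,0,-90,0],[45,-50,0,-130,0],[45,-110,0,-130,0],[45,-170,0,-130,0],[45,-230,20,-130,0],[45,-290,40,-130,0],[45,-350,40,-130,0],[45,-350,40,-130,0]]}}

```text
time_s: 58.58
position: [0.4178, -0.0024, 0.26]
ee_rot: [0.805, 0.593, -0.0, 0.0]
wrist_force: [-0.5, 0.2, -0.4]
gripper_width: 0.0444
```

```bash
python3 both.py pics/b4.png "(.5,.4,.08)"
python3 - <<'E'
from h import *
for c in("top","side"):
    f=grab_frame(c);cv2.imwrite(f"pics/full_{c}.png",cv2.resize(np.clip(f["img"][:,:,::-1]*1.4,0,255).astype(np.uint8),None,fx=1.5,fy=1.5))
    u=proj(f,[[.66,.28,.05]])[0];x,y=[int(v) for v in u-[30,30]]
    cv2.imwrite(f"pics/lev_{c}.png",crop(f,x,y,60,60,8,1.6 if c=="top" else 1.2)); print(c,x,y)
E
```

```text
pos [ 0.4178 -0.0024  0.26  ] yaw 1.2693 q6 0.12 t 58.575 w 0.0444 F [-0.53  0.2  -0.4 ]
delta tx 0.0 ty 0.0 tz -0.0 roll 0.000
top 133 157
side 253 220
```

View pics/b4.png

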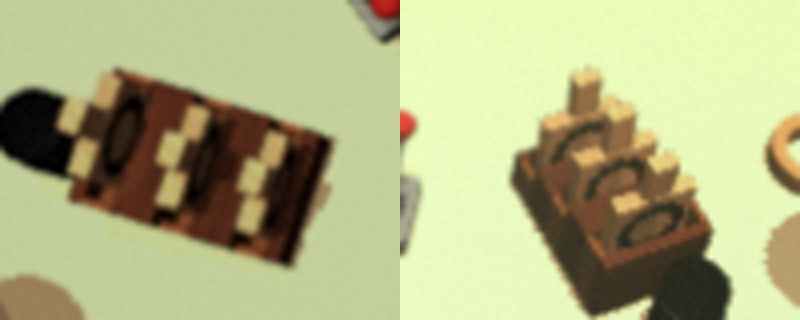

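View pics/full_top.png

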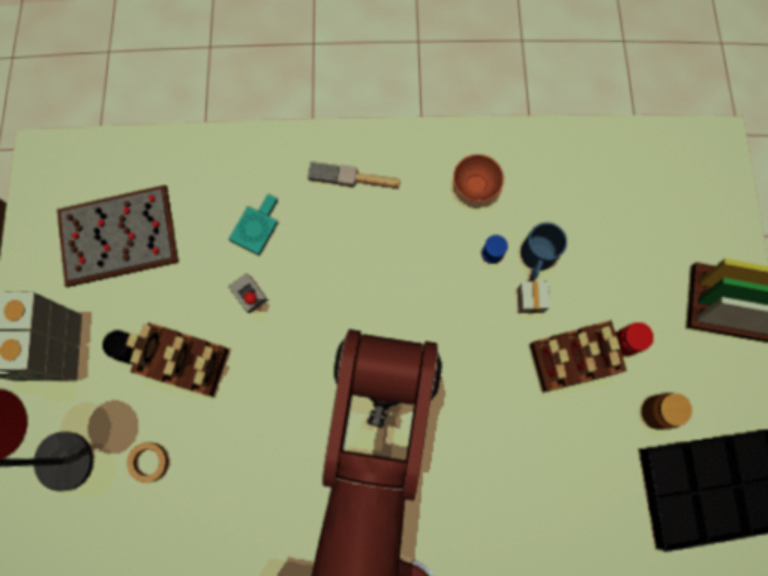

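View pics/lev_top.png

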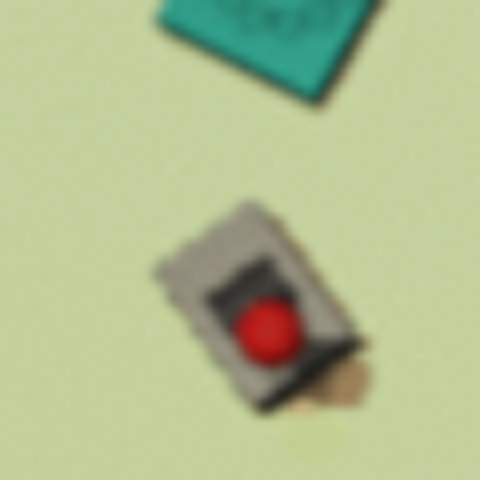

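View pics/lev_side.png

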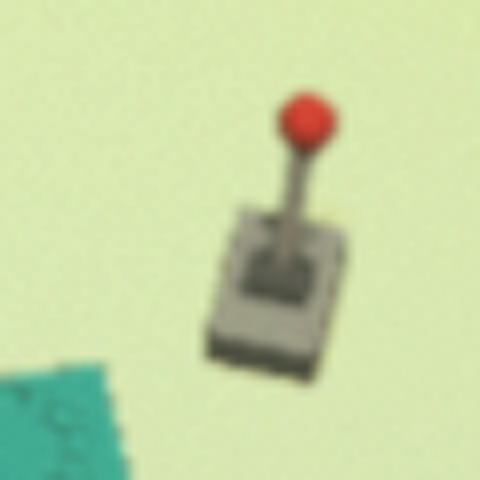

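Run:
```python
from h import *
f=grab_frame("top");g=grab_frame("side")
c8=lambda u,o:[(u[0]+.5)/8-.5+o[0],(u[1]+.5)/8-.5+o[1]]
t=c8((270,331),(133,157));s=c8((307,121),(253,220))
def ray(f,px): 
    a=unproj(f,px,0)[0];b=unproj(f,px,.2)[0];return a,(b-a)/np.linalg.norm(b-a)
a,d=ray(f,t);b,e=ray(g,s)
b=b-[.004,.007,0]
M=np.c_[d,-e];k=np.linalg.lstsq(M,b-a,rcond=None)[0];print("tri",a+k[0]*d,b+k[1]*e)
for z in(.08,.09,.1,.11): print(z,unproj(f,t,z)[0].round(4))
for p,z in(((155,270),.03),((250,200),.03),((345,338),.03),((365,342),0),((262,412),0),((255,402),.03)): print(p,unproj(f,c8(p,(133,157)),z)[0].round(4))
```

```text
tri [0.61536313 0.26149386 0.09826762] [0.61553879 0.26129776 0.09826904]
0.08 [0.6195 0.2651 0.08  ]
0.09 [0.6173 0.2631 0.09  ]
0.1 [0.615  0.2612 0.1   ]
0.11 [0.6127 0.2592 0.11  ]
(155, 270) [0.6562 0.3207 0.03  ]
(250, 200) [0.6836 0.2841 0.03  ]
(345, 338) [0.6276 0.2457 0.03  ]
(365, 342) [0.6326 0.243  0.    ]
(262, 412) [0.6052 0.2833 0.    ]
(255, 402) [0.603  0.2801 0.03  ]
```

```bash
python3 -c "
from h import *
delta(.582,.238,.072,.635)"
```

```text
pos [0.4186 0.0021 0.2601] yaw 1.2794 q6 0.12 t 58.875 w 0.0452 F [0.16 0.31 0.05]
delta tx 272.9 ty 88.7 tz 188.1 roll 0.644
```

Emit:
{"name": "servo_tool", "arguments": {"deltas": [[0,50,16,20,0.12],[0,100,32,40,0.25],[0,150,48,60,0.38],[0,200,65,80,0.5],[0,245,80,90,0.6],[0,273,89,100,0.644],[0,273,89,140,0.644],[0,273,89,188,0.644],[0,273,89,188,0.644],[0,273,89,188,0.644]]}}

```text
time_s: 60.12
position: [0.5834, 0.2375, 0.0738]
ee_rot: [0.95, 0.312, 0.001, 0.0]
wrist_force: [-0.1, 0.5, -0.1]
gripper_width: -0.0001
```

Emit:
{"name": "servo_tool", "arguments": {"deltas": [[0,10,0,0,0],[0,20,0,0,0],[0,30,0,0,0],[0,40,0,0,0],[0,50,0,0,0],[0,58,0,0,0],[0,66,0,0,0],[0,72,0,0,0],[0,72,0,0,0]]}}

```text
time_s: 61.25
position: [0.6412, 0.2792, 0.0721]
ee_rot: [0.95, 0.311, 0.0, -0.0]
wrist_force: [0.3, 0.6, -0.0]
gripper_width: -0.0003
```

```bash
cat > lev.py <<'E'
from h import *
import sys
delta(*robot.sense()["position"]);t=[]
for c in("top","side"):
    f=grab_frame(c);u=proj(f,[[.66,.28,.05]])[0];x,y=[int(v) for v in u-[25,30]]
    t.append(crop(f,x,y,50,60,8,1.6 if c=="top" else 1.2))
cv2.imwrite(sys.argv[1],np.hstack(t))
E
python3 lev.py pics/v1.png
```

```text
pos [0.6412 0.2792 0.0721] yaw 0.6329 q6 1.24 t 61.25 w -0.0003 F [ 0.29  0.57 -0.03]
delta tx 0.0 ty 0.0 tz -0.0 roll 0.000
```

View pics/v1.png

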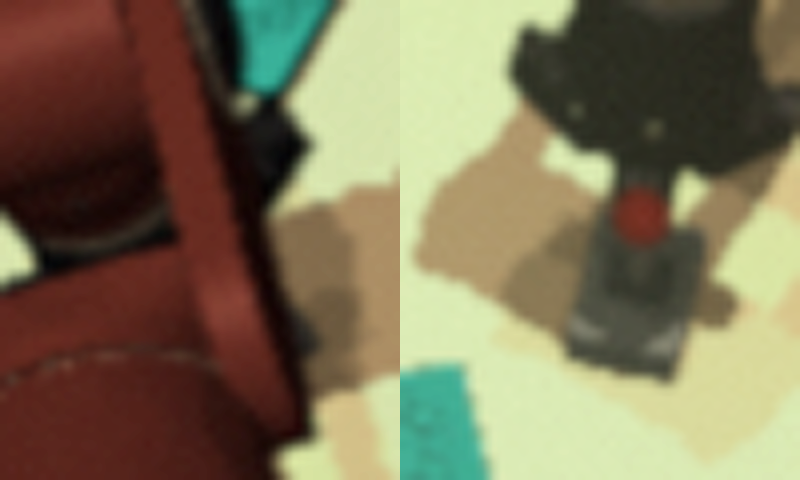

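Lever is moving over. Continue in small steps until a stop is felt.

Emit:
{"name": "servo_tool", "arguments": {"deltas": [[0,3,0,0,0],[0,6,0,0,0],[0,8,0,0,0],[0,8,0,0,0]]}}

```text
time_s: 61.85
position: [0.6474, 0.2837, 0.0723]
ee_rot: [0.95, 0.311, 0.0, -0.0]
wrist_force: [0.9, -0.3, -1.2]
gripper_width: -0.0
```

Emit:
{"name": "servo_tool", "arguments": {"deltas": [[0,2,0,0,0],[0,4,0,0,0],[0,4,0,0,0]]}}

```text
time_s: 62.22
position: [0.6507, 0.2862, 0.0724]
ee_rot: [0.95, 0.311, 0.0, -0.0]
wrist_force: [-0.7, -0.3, -0.1]
gripper_width: -0.0
```

Emit:
{"name": "servo_tool", "arguments": {"deltas": [[0,2,0,0,0],[0,3,0,0,0],[0,3,0,0,0]]}}

```text
time_s: 62.6
position: [0.653, 0.2879, 0.0724]
ee_rot: [0.95, 0.311, 0.0, -0.0]
wrist_force: [-0.2, 0.3, -0.9]
gripper_width: 0.0001
```

Emit:
{"name": "servo_tool", "arguments": {"deltas": [[0,2,0,0,0],[0,3,0,0,0],[0,3,0,0,0]]}}

```text
time_s: 62.98
position: [0.6555, 0.2897, 0.0724]
ee_rot: [0.95, 0.311, 0.0, -0.0]
wrist_force: [-0.9, -0.4, -0.2]
gripper_width: 0.0001
```

Emit:
{"name": "servo_tool", "arguments": {"deltas": [[0,2,0,0,0],[0,3,0,0,0],[0,3,0,0,0]]}}

```text
time_s: 63.35
position: [0.6563, 0.2903, 0.0719]
ee_rot: [0.95, 0.311, -0.003, 0.001]
wrist_force: [-6.8, -5.2, 3.2]
gripper_width: 0.0001
```

```bash
python3 lev.py pics/v2.png
```

```text
pos [0.6563 0.2903 0.0719] yaw 0.6329 q6 1.25 t 63.35 w 0.0001 F [-6.83 -5.24  3.18]
delta tx 0.0 ty 0.0 tz -0.0 roll 0.000
```

View pics/v2.png

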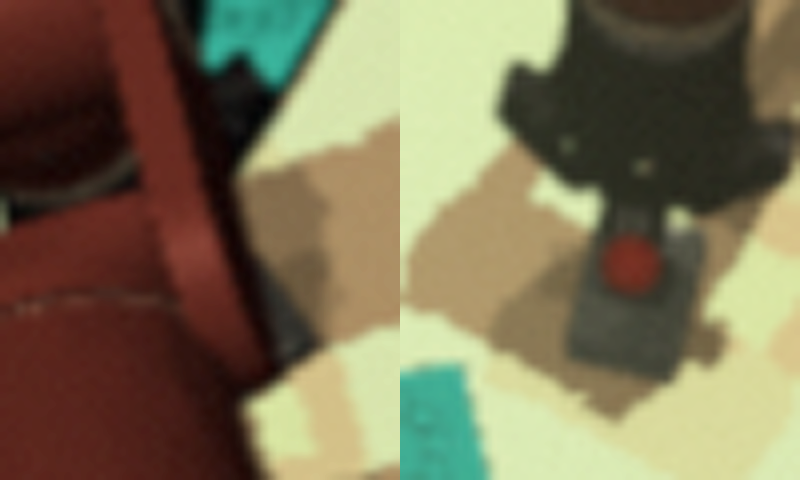

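The stop is reached (about 9 N). I'll back off, lift clear and look.

Emit:
{"name": "servo_tool", "arguments": {"deltas": [[0,-15,0,0,0],[0,-50,0,0,0],[0,-80,0,-60,0],[0,-130,30,-110,0],[0,-180,80,-130,0],[0,-230,130,-130,0],[0,-270,170,-130,0],[0,-270,170,-130,0],[0,-270,170,-130,0]]}}

```text
time_s: 64.58
position: [0.541, -0.007, 0.2031]
ee_rot: [0.951, 0.31, 0.001, 0.0]
wrist_force: [-0.5, 0.3, -0.5]
gripper_width: 0.0003
```

```bash
python3 lev.py pics/v3.png; python3 both.py pics/b5.png "(.5,.4,.08)";  python3 both.py pics/b6.png "(.5,-.4,.08)"
python3 - <<'E'
import cv2,numpy as np
a=[cv2.imread(f"pics/{n}.png") for n in("b5","b6")]
cv2.imwrite("pics/fin.png",cv2.resize(np.vstack(a),None,fx=.9,fy=.9))
from h import *
f=grab_frame("top");cv2.imwrite("pics/fullt2.png",cv2.resize(np.clip(f["img"][:,:,::-1]*1.4,0,255).astype(np.uint8),None,fx=1.5,fy=1.5))
E
```

```text
pos [ 0.541  -0.007   0.2031] yaw 0.6294 q6 0.79 t 64.575 w 0.0003 F [-0.54  0.35 -0.52]
delta tx 0.0 ty 0.0 tz -0.0 roll 0.000
pos [ 0.541  -0.0051  0.2027] yaw 0.6325 q6 0.79 t 64.675 w 0.0001 F [-0.02 -0.29 -0.29]
delta tx 0.0 ty 0.0 tz -0.0 roll 0.000
pos [ 0.5409 -0.0044  0.2023] yaw 0.6341 q6 0.79 t 64.775 w -0.0002 F [ 0.09 -0.26  0.92]
delta tx 0.0 ty 0.0 tz -0.0 roll 0.000
```

View pics/v3.png

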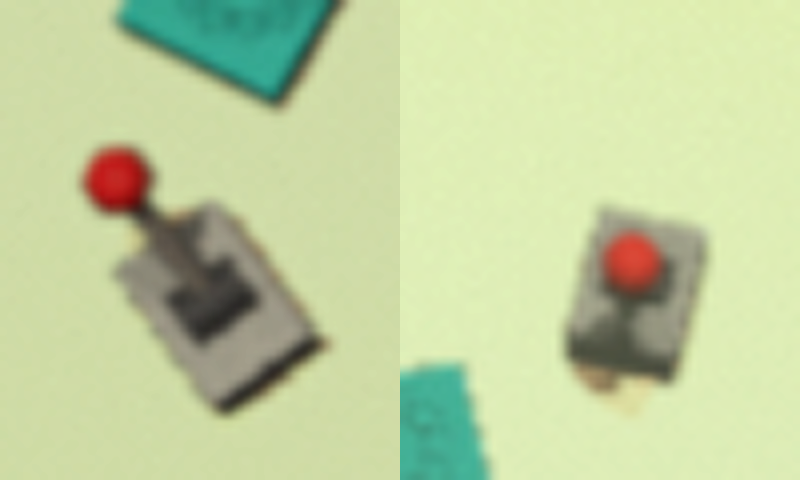

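View pics/fin.png

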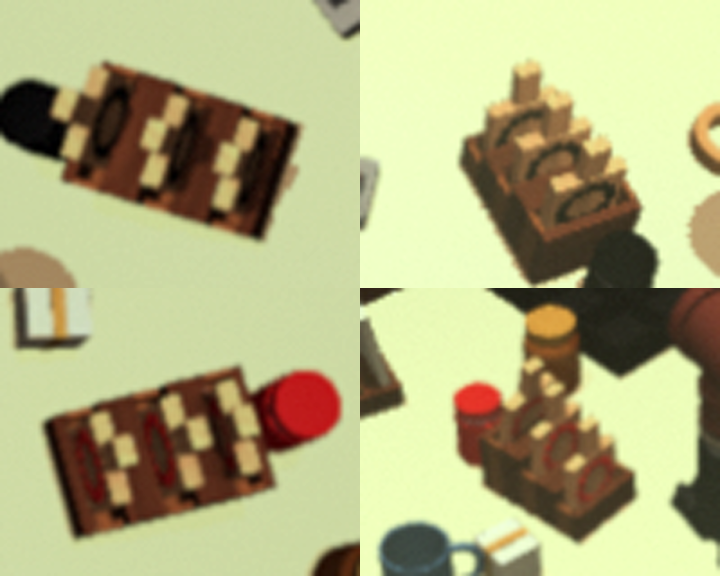

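View pics/fullt2.png

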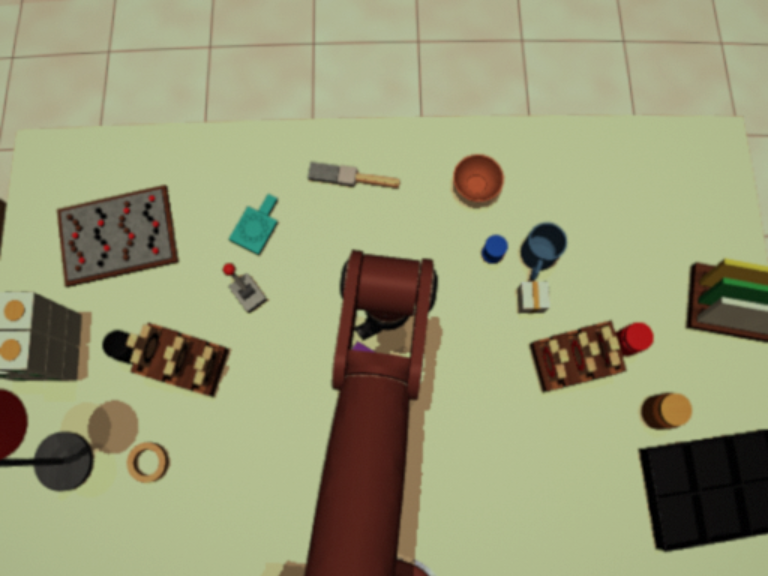

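Run:
```python
from h import *
tl=[]
for c in("top","side"):
    f=grab_frame(c)
    for R,b in((RKL,(.003,.008)),(RKR,(.0036,.0084))):
        T=T2(R[0]+(b[0] if c=="side" else 0),R[1]+(b[1] if c=="side" else 0),R[2])
        u=proj(f,[[R[0],R[1],.09]])[0];x,y=[int(v) for v in u-[33,27]]
        im=crop(f,x,y,66,50,6,1.6 if c=="top" else 1.3)
        for xc,z in((-.055,.012),(0,.032),(.055,.052)):
            wire(im,f,T,rect(xc-.008,xc+.008,-.012,.012,z+.13)+rect(xc-.008,xc+.008,-.0375,.0375,z+.085),(255,0,255),x,y,6)
        tl.append(im)
cv2.imwrite("pics/chk.png",np.vstack([np.hstack(tl[:2]),np.hstack(tl[2:])]))
```

```text
(no output)
```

View pics/chk.png

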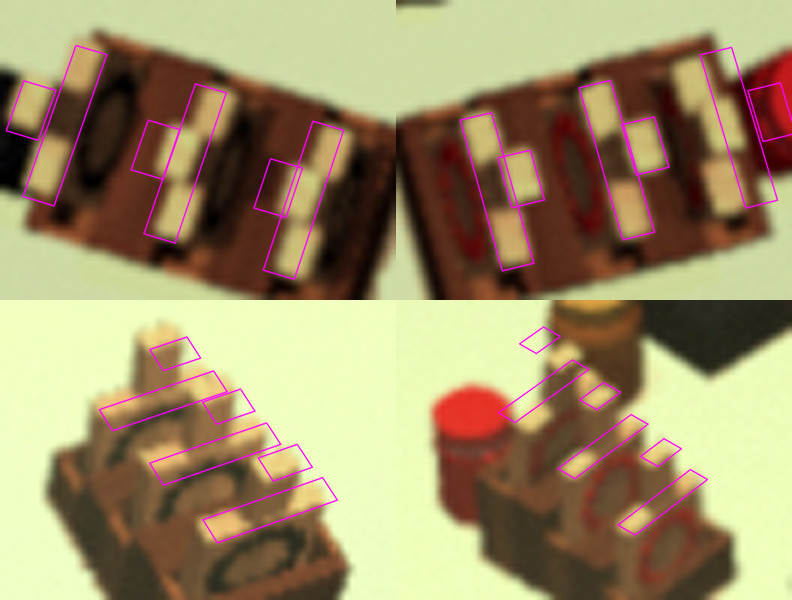

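```bash
python3 -c "
from h import *
delta(*rk(RKR,.042),.26,RKR[2])"
```

```text
pos [ 0.5407 -0.0047  0.2022] yaw 0.634 q6 0.79 t 65.025 w 0.0002 F [ 0.44 -0.03 -0.11]
delta tx -283.5 ty 316.9 tz -57.8 roll 2.001
```

Emit:
{"name": "servo_tool", "arguments": {"deltas": [[45,-10,10,-40,0.1],[45,-30,35,-58,0.28],[45,-60,67,-58,0.46],[45,-90,100,-58,0.64],[45,-120,134,-58,0.82],[45,-150,168,-58,1.0],[45,-180,201,-58,1.18],[45,-210,235,-58,1.36],[45,-240,268,-58,1.54],[45,-265,296,-58,1.72],[45,-280,313,-58,1.9],[45,-284,317,-58,2.001],[45,-284,317,-58,2.001],[45,-284,317,-58,2.001]]}}

```text
time_s: 66.78
position: [0.4993, -0.4285, 0.2602]
ee_rot: [0.776, -0.631, -0.0, -0.0]
wrist_force: [-0.4, -0.3, -0.1]
gripper_width: 0.045
```

```bash
python3 -c "
from h import *
delta(*rk(RKR,.042),.160,RKR[2])"
```

```text
pos [ 0.4993 -0.4285  0.2602] yaw -1.3662 q6 2.11 t 66.775 w 0.045 F [-0.39 -0.27 -0.11]
delta tx -0.4 ty -0.8 tz 100.2 roll 0.001
```

Emit:
{"name": "servo_tool", "arguments": {"deltas": [[45,0,-1,40,0],[45,0,-1,75,0],[45,0,-1,100,0],[45,0,-1,100,0],[10,0,-1,100,0],[10,0,-1,100,0],[10,0,-1,100,0],[10,0,-1,100,0],[10,0,-1,100,0]]}}

```text
time_s: 67.9
position: [0.5007, -0.4294, 0.1622]
ee_rot: [0.775, -0.632, 0.001, 0.0]
wrist_force: [-0.4, 0.9, 6.3]
gripper_width: 0.0233
```

Emit:
{"name": "servo_tool", "arguments": {"deltas": [[10,3,0,0,0],[10,6,0,0,0],[10,9,0,0,0],[10,11,0,0,0],[10,11,0,0,0]]}}

```text
time_s: 68.53
position: [0.5028, -0.4398, 0.1623]
ee_rot: [0.775, -0.632, 0.001, -0.0]
wrist_force: [-0.7, 1.8, 7.8]
gripper_width: 0.0234
```

```bash
cat > tabs.py <<'E'
from h import *
import sys
c="side";f=grab_frame(c);tl=[]
for R,b in((RKL,(.003,.008)),(RKR,(.0036,.0084))):
    T=T2(R[0]+b[0],R[1]+b[1],R[2]);u=proj(f,[[R[0],R[1],.09]])[0];x,y=[int(v) for v in u-[33,32]]
    im=crop(f,x,y,66,60,6,1.5)
    for xc,z in((-.055,.012),(0,.032),(.055,.052)):
        wire(im,f,T,rect(xc-.008,xc+.008,-.012,.012,z+.13)+rect(xc-.008,xc+.008,-.0375,.0375,z+.085),(255,0,255),x,y,6)
    tl.append(im)
cv2.imwrite(sys.argv[1],np.hstack(tl))
E
python3 tabs.py pics/c1.png
```

View pics/c1.png

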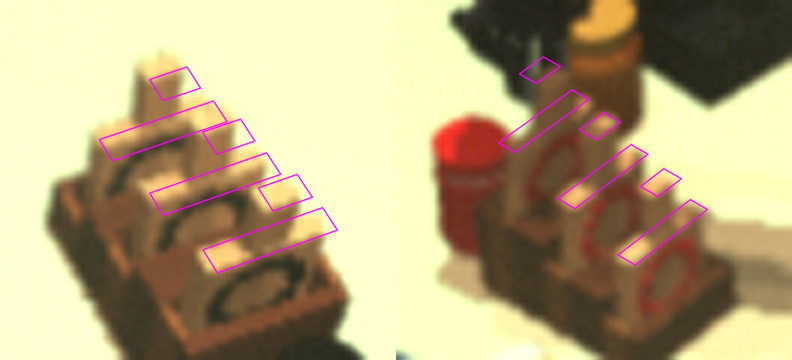

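Emit:
{"name": "servo_tool", "arguments": {"deltas": [[10,1,0,-1,0],[24.5,1,0,-1,0],[28,1,0,-1,0],[40,1,0,-1,0],[45,1,0,-20,0],[45,1,0,-70,0],[45,1,0,-100,0],[45,-50,0,-100,0],[45,-110,0,-100,0],[45,-110,0,-100,0]]}}

```text
time_s: 69.82
position: [0.4796, -0.3287, 0.2613]
ee_rot: [0.776, -0.631, 0.0, -0.0]
wrist_force: [0.8, -0.0, -0.5]
gripper_width: 0.0452
```

```bash
python3 tabs.py pics/c2.png;  python3 -c "
from h import *
delta(*rk(RKL,-.008),.25,RKL[2])"
```

```text
pos [ 0.4801 -0.3306  0.2618] yaw -1.3664 q6 2.21 t 69.875 w 0.0449 F [-0.4  -0.45  0.49]
delta tx -712.6 ty -166.1 tz 11.8 roll -2.643
```

View pics/c2.png

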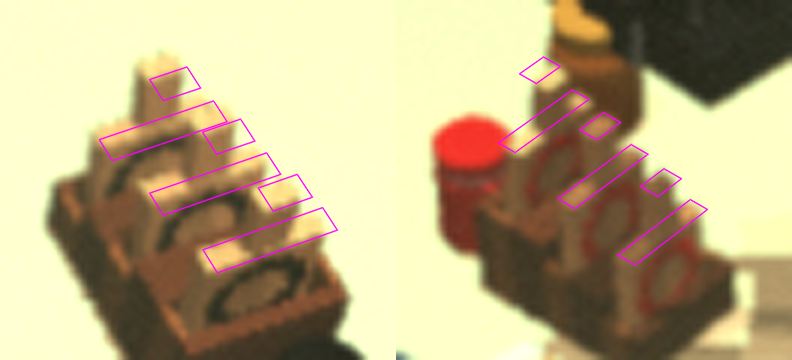

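Emit:
{"name": "servo_tool", "arguments": {"deltas": [[45,-40,-10,0,-0.18],[45,-90,-21,0,-0.36],[45,-140,-33,0,-0.54],[45,-190,-44,0,-0.72],[45,-240,-56,0,-0.9],[45,-290,-68,0,-1.08],[45,-340,-79,0,-1.26],[45,-390,-91,0,-1.44],[45,-440,-103,0,-1.62],[45,-490,-114,0,-1.8],[45,-540,-126,0,-1.98],[45,-590,-138,0,-2.16],[45,-640,-149,0,-2.34],[45,-685,-160,5,-2.5],[45,-706,-165,12,-2.6],[45,-706,-166,12,-2.643],[45,-706,-166,12,-2.643],[45,-706,-166,12,-2.643]]}}

```text
time_s: 72.12
position: [0.5016, 0.3929, 0.249]
ee_rot: [0.804, 0.594, 0.001, 0.0]
wrist_force: [0.3, 0.2, -1.1]
gripper_width: 0.0446
```

```bash
python3 -c "
from h import *
delta(*rk(RKL,-.014),.142,RKL[2])"
```

```text
pos [0.5016 0.3929 0.249 ] yaw 1.2732 q6 0.85 t 72.125 w 0.0446 F [ 0.29  0.15 -1.1 ]
delta tx 0.6 ty -5.6 tz 107.0 roll -0.004
```

Emit:
{"name": "servo_tool", "arguments": {"deltas": [[45,0,-4,30,0],[45,0,-4,60,0],[45,0,-4,90,0],[45,0,-4,107,0],[45,0,-4,107,0],[45,0,-4,107,0],[10,0,-4,107,0],[10,0,-4,107,0],[10,0,-4,107,0],[10,0,-4,107,0],[10,0,-4,107,0]]}}

```text
time_s: 73.5
position: [0.4975, 0.3949, 0.143]
ee_rot: [0.804, 0.595, 0.001, 0.0]
wrist_force: [-0.0, -0.1, 5.4]
gripper_width: 0.0234
```

Emit:
{"name": "servo_tool", "arguments": {"deltas": [[10,3,0,0,0],[10,6,0,0,0],[10,9,0,0,0],[10,12,0,0,0],[10,14,0,0,0],[10,14,0,0,0]]}}

```text
time_s: 74.25
position: [0.5013, 0.4079, 0.1431]
ee_rot: [0.804, 0.595, 0.0, 0.0]
wrist_force: [-1.8, -0.8, 6.5]
gripper_width: 0.0231
```

```bash
python3 tabs.py pics/c3.png;  python3 -c "
from h import *
delta(*rk(RKL,0),.142,RKL[2])"
```

```text
pos [0.5013 0.4079 0.1431] yaw 1.2751 q6 0.86 t 74.3 w 0.0231 F [-2.07 -0.65  6.27]
delta tx 0.3 ty -1.0 tz 1.1 roll -0.002
```

View pics/c3.png

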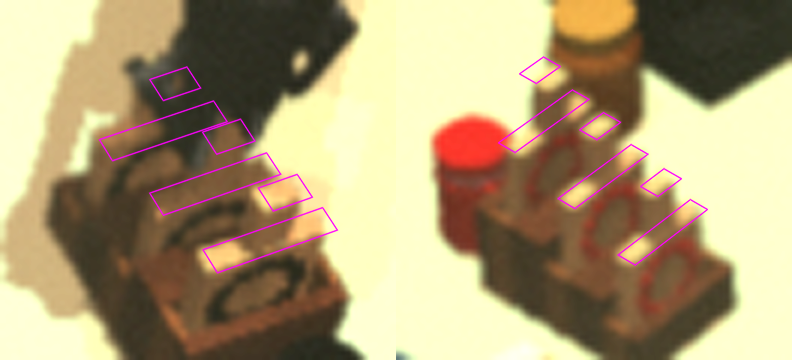

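Slot‑1 paddle now matches the ideal. Release, lift, go to slot 0.

Emit:
{"name": "servo_tool", "arguments": {"deltas": [[24.5,1,0,-1,0],[28,1,0,-1,0],[40,1,0,-1,0],[45,1,0,-20,0],[45,1,0,-70,0],[45,-40,0,-80,0],[45,-68,0,-80,0],[45,-68,0,-80,0],[45,-68,0,-80,0]]}}

```text
time_s: 75.42
position: [0.4814, 0.3432, 0.2222]
ee_rot: [0.804, 0.595, 0.001, -0.0]
wrist_force: [0.3, -0.2, 0.4]
gripper_width: 0.0451
```

```bash
python3 -c "
from h import *
delta(*rk(RKL,-.069),.122,RKL[2])"
```

```text
pos [0.4814 0.3432 0.2222] yaw 1.2747 q6 0.79 t 75.425 w 0.0451 F [ 0.25 -0.2   0.43]
delta tx -0.9 ty -0.7 tz 100.2 roll -0.002
```

Emit:
{"name": "servo_tool", "arguments": {"deltas": [[45,-1,-1,30,0],[45,-1,-1,60,0],[45,-1,-1,85,0],[45,-1,-1,100,0],[45,-1,-1,100,0],[45,-1,-1,100,0],[10,-1,-1,100,0],[10,-1,-1,100,0],[10,-1,-1,100,0],[10,-1,-1,100,0],[10,-1,-1,100,0]]}}

```text
time_s: 76.8
position: [0.4806, 0.3425, 0.1228]
ee_rot: [0.804, 0.595, 0.001, 0.0]
wrist_force: [-1.2, 0.6, 5.1]
gripper_width: 0.0237
```

Emit:
{"name": "servo_tool", "arguments": {"deltas": [[10,3,0,0,0],[10,6,0,0,0],[10,9,0,0,0],[10,12,0,0,0],[10,14,0,0,0],[10,14,0,0,0]]}}

```text
time_s: 77.55
position: [0.4844, 0.3554, 0.1228]
ee_rot: [0.804, 0.595, 0.0, 0.0]
wrist_force: [-1.0, -1.0, 7.5]
gripper_width: 0.0233
```

Emit:
{"name": "servo_tool", "arguments": {"deltas": [[24.5,1,0,-1,0],[28,1,0,-1,0],[40,1,0,-1,0],[45,1,0,-20,0],[45,1,0,-70,0],[45,-40,0,-110,0],[45,-90,0,-110,0],[45,-150,20,-110,0],[45,-210,40,-110,0],[45,-270,60,-110,0],[45,-270,60,-110,0]]}}

```text
time_s: 78.92
position: [0.463, 0.0762, 0.233]
ee_rot: [0.806, 0.593, 0.001, 0.001]
wrist_force: [0.3, 0.7, 0.7]
gripper_width: 0.0449
```

```bash
sed -e 's/c="side"/c="top"/' -e 's/R\[0\]+b\[0\],R\[1\]+b\[1\]/R[0],R[1]/' tabs.py > tabt.py; python3 tabs.py pics/c4.png; python3 tabt.py pics/c5.png; python3 lev.py pics/v4.png; python3 -c "
import cv2,numpy as np
cv2.imwrite('pics/c6.png',cv2.resize(np.vstack([cv2.imread('pics/c4.png'),cv2.imread('pics/c5.png')]),None,fx=.83,fy=.83))"
```

```text
pos [0.4629 0.0791 0.2326] yaw 1.2728 q6 0.31 t 79.025 w 0.0446 F [ 0.16  0.55 -0.58]
delta tx 0.0 ty 0.0 tz -0.0 roll 0.000
```

View pics/c6.png

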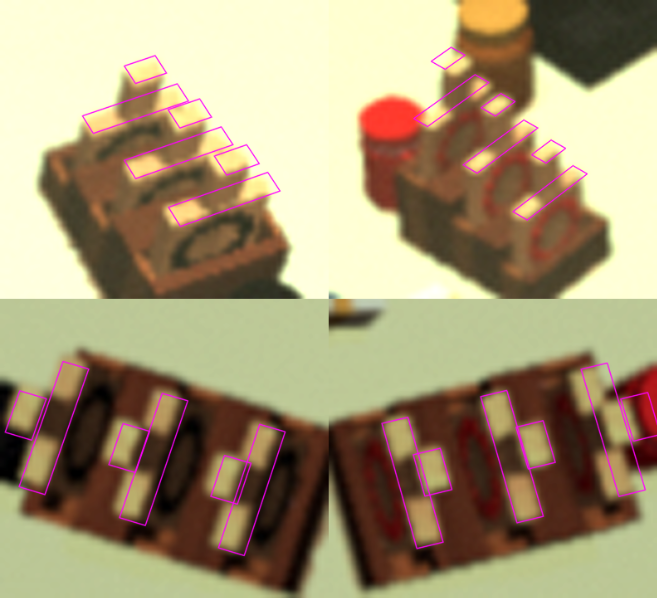

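View pics/v4.png

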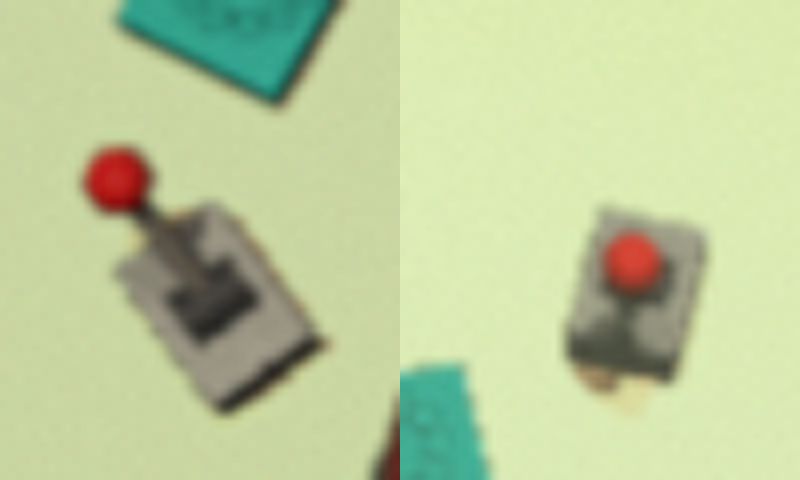

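```bash
python3 -c "
from station import robot
print(robot.sign_off())"
```

```text
the job is handed in; nothing more can be done
None
```

All six paddles now stand in the right racks, the display light's lever is fully over, and the job is handed in. The robot's clock was at about 79 s.

- **Red rack (right):** the two red paddles from the table went into the far and middle slots. The red paddle that stood wrongly in the left rack went into the near slot.
- **Black rack (left):** the two black paddles from the table went into the middle and near slots. The one already in the far slot was left alone.
- **Lever:** I pushed it away from the robot until I felt the stop, at about 9 N.

**Mishap:** the first red paddle slipped from the grip and fell flat on the table. I picked it up again and placed it.

**Out of order:** after pushing the lever I saw that three paddles were seated but leaning inside their slots. These were the red one in the far slot and the black ones in the middle and near slots. I straightened them, so that came after the light was on, and I did not switch the lever again.

**Last checks:**
- In both cameras, five paddles line up with a fully seated, upright pose.
- The red paddle in the far slot still sits a few millimetres towards the robot at its tab.
- The lever leans fully away from the robot.
- In the pictures, the jars and other objects look where they started.
- The side camera read about 4–8 mm off from the top camera and the robot's own position. I relied on the top camera, the robot position and felt contact instead.

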